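# Scan and peel off the pan cover

## Robot

A 6-joint arm with a two-finger parallel gripper is mounted at the origin on the work surface. World frame = base frame: x ahead of the robot, y to its left, z up, the work surface at z = 0. Lengths are in m, angles in rad, forces in N, time in s.
With the tool pointing down it reaches from about 0.35 to 0.775 m from the base axis. Payload 7.3 kg.
Tool frame: the origin (TCP) lies on the front face of the gripper's body, between the roots of the fingers; the fingertips stand 66 mm ahead of it and the grasp point (between the pads) lies 47 mm ahead of it; z points along the fingers, y is the direction in which the jaws open and shut (so a half turn about z gives the same grasp; the last joint's range is limited). The gripper opens to 92 mm and grips with 3 to 60 N. Pads are 19 mm wide; open, the fingers measure 130 mm over their backs; the gripper's body (75 mm by 190 mm) begins 47 mm behind the grasp point.
Start: joints at [1.04, 0.342, 1.524, -0, 1.275, -0.146], TCP at [0.197, 0.487, 0.292] pointing down, gripper open.
Joint ranges: [-2.53, 2.53], [-0.77, 2.02], [0.04, 2.7], [-1, 4.14], [0.28, 2.66], [-3.11, 3.11]. Speed limits (rad/s): [2.57, 2.57, 3.14, 3.14, 3.14, 3.14].

## Interface

Orientations are given as [roll, pitch, yaw] about the fixed x, y, z axes, in that order (R = Rz(yaw) Ry(pitch) Rx(roll)).
In Python, from cell import observe, read_camera, hand_in, search_frame, tip_of gives the robot as it stands. The module is installed in compiled form; this text tells all that it offers.
- The arm moves only by the tool apply_moves, never from a script. Its argument "motion" is a list of rows, each an object with "offset": the shift along the tool's x, y, z in mm, a list of three; "rotation": the turn, a rotation vector about the tool's x, y, z in rad, a list of three. In form: [{"offset": [x, y, z], "rotation": [rx, ry, rz]}, ...]. A call has 1 to 12 rows; each row shifts and turns the pose as measured when the row begins, along the tool's axes as they then stand; what a row does not reach is not made up. A row lasts 1/12 s, in which the tool goes at most 41.7 mm and 7.16 degrees, less where a joint would pass 70% of its speed; a pose out of reach is approached as far as the arm can. A call with a gripper value outside its range is refused whole. "grip" is the closure, from 0 (fully open) to 1 (shut), set as the call begins (left out, the last holds). The fingers move at their own pace and stop on an object; "grip_force" is the grip in N (left out, the last holds). Time passes only in rows, so rows that do not move let the fingers close. It gives the time, the measured TCP pose, the force and the opening at its end, in the units of the state.
- observe(): the state, without advancing time (a new reading comes with each control period).
- read_camera(name): name is "scene" or "top"; returns a dict with "img" (420x560x3 uint8, red, green, blue), "camera_matrix" (3x3 intrinsics, pixels), "R" (3x3) and "t" (3): a world point X has camera coordinates R X + t. Camera axes: x right, y down, z forward; pixel columns grow to the right and rows downward; lengths in m; the calibration is good to about 2 mm. A picture is of the moment at which its call begins. There is no depth.
- hand_in(): hands the job in, once; it reports no verdict.
Trained networks look in a picture, given as the dict that the camera call returned (one of the last four; its "shot" number tells which), for a name from the list of things; names that differ only in an ending like _2 or _b are one class to them, and where a whole thing is asked for, a point or a joint stands for the part that bears it (a point fixed in the world has none). Each returns a list of dicts, best first, with "score" (0 to 1); they miss things now and then, are a little off and sometimes report something else, mostly with a low value. They report only what shows in the picture. A call takes as long as a camera call. They do not tell look-alikes from the thing itself.
- search_frame(query, picture): "location" ([x, y, z] in m, in world coordinates, good to about 4 mm: the middle of the surface that is visible of it).
- tip_of(query, picture): "location" ([x, y, z] in m, in world coordinates, good to about 4 mm: a listed point, or the origin of a listed thing).
The state is a dict: "time": time; "qpos": joint angles; "qvel": joint speeds; "joint_efforts": joint torques, N m; "tool_pos": TCP position; "tool_rot": TCP orientation; "contact_force": force on the tool from outside, world axes, zero at the start; "torque": the same for the moment, N m; "opening": finger opening in m.
Only numpy, scipy, OpenCV 4.12 (cv2) and the standard library are available. Lean on these libraries where they do the work, as an engineer would, in place of code of your own. Each camera call takes 0.05 s, during which the arm holds its last target.

## Task

Take the code scanner out of its dock, aim its window straight at the middle of the code tag on the aluminium cover from about 6 cm above, hold it steady there for a good second without touching the cover, and stand the scanner back in its dock. Then take the cover by its corner lug and peel it off the clinging pan below: raise the lug corner first, while the opposite corner stays down on the pan, then lift the whole cover clear. Finish while still holding it still by the lug, roughly level and face up, at least 20 cm above the bench and touching nothing else, with both pans left where they stood and the other things undisturbed.

Things in the scene. Friction and masses are not known exactly. Their poses are not given: they have to be found in the camera images.
- cover: Aluminium sheet cover, 0.2 kg, top of a stack on two steel pans. Plate 210 (x) x 160 (y) x 4 mm, top face at z = 16 mm; below it a skirt 192 x 142 mm reaches 12 mm down into the upper pan (3 mm play). Origin: centre of the skirt's underside, z up. Upright lug at its (-x, -y) corner. Four spring nubs in the upper pan's rim cling to the skirt, about 1 N drag each, for the first 8 mm of lift.
- lug (a point): Middle of the top edge of the cover's upright lug: 10 mm thick, 40 mm wide, 36 mm high above the cover's top face, centred at x = -80, y = -55 mm of the cover. Its broad faces look along the cover's (-1,-1) and (+1,+1) directions: grip from above, closing along that line. Same axes as the cover.
- near_corner (a point): The cover's corner by the lug (x = -105, y = -80 mm of the cover), on the top face. Same axes as the cover.
- far_corner (a point): The cover's opposite corner (x = +105, y = +80 mm of the cover), on the top face. Same axes as the cover.
- tag (a point): Centre of the 44 mm square white tag with a black block code on the cover's top face, at x = 40, y = 18 mm of the cover. Same axes as the cover.
- pan_a: Upper steel pan, 210 x 160 x 40 mm, 0.9 kg, loose, right under the cover; origin: centre of its underside, same axes as the cover. Its rim top (z = 40 mm) carries the cover's plate; the cover's origin sits at z = 28 mm in it. It only rests nested in the lower pan, so a jerk or sideways drag shifts it.
- pan_b: Lower steel pan, same as the upper one, loose on the bench; origin: centre of its underside. The upper pan's origin sits 28 mm above it. The whole stack is 72 mm high, the lug's top 108 mm.
- scanner: Stick-shaped code scanner, 0.16 kg, standing nose down in the dock. Origin: centre of the nose's end, z up along the stick to its top at 170 mm. Grey body 40 (x) x 30 (y) mm from z = 25 to 170 mm, with a black grip sleeve (31 mm across y) from z = 115 to 165 mm; nose 24 x 20 mm. It looks along its own -z.
- scan_window (a point): The scanner's window: centre of the nose's end, same point and axes as scanner.
- dock: Black dock, fixed to the bench: open-topped upright socket, inside 54 (x) x 44 (y) mm, outside 64 x 54 mm, on a 100 x 90 mm foot. Origin: centre of the underside. Inner floor 9 mm above the bench, mouth 69 mm above the bench. The scanner stands in it with x along the dock's x (7 mm play each side).
- paste_jar: Bystander: white jar with black cap, 70 mm diameter, 85 mm high; origin centre of the underside.
- tube_offcut: Bystander: square aluminium tube offcut 170 x 30 x 30 mm, lying along its x; origin centre of the underside.
- wire_spool: Bystander: black spool, 90 mm diameter, 35 mm high, lying flat; origin centre of the underside.
- wire_brush: Bystander: hand brush lying along its x; origin at its underside.
There are look-alikes about, which are no part of the job. What is shaped like the dock but pink is not meant.

How it is judged:
By the outcome, as a careful person would: the job done as asked, in the order asked, and still so for the second after the job is handed in, while the arm keeps its last pose, push and grip.
It also fails if it takes over 58 s, if anything falls off the work surface, if the arm or the gripper's body presses on something with over 40 N, if the wrist force passes 120 N, or if a joint passes its speed limit or range.

## Working session

There is one attempt and no reset: what is moved stays moved. The work goes in short steps, Python scripts to look and compute and a tool call to move; the robot and the scene stay as the last step left them, time stands still between calls to the robot, and variables do not carry over. Pictures are saved under pics/ and viewed, and the job is handed in when it is done.

Besides the shell and the picture viewer there is one more tool, called as name(argument=value, ...) on one line, values as JSON. apply_moves: Moves the arm, as the interface text tells. Its arguments: {"type":"object","properties":{"motion":{"type":"array"},"grip":{"type":"number"},"grip_force":{"type":"number"}},"required":["motion"]}

```bash
mkdir -p pics; python3 - <<'E'
from cell import *
import cv2, numpy as np
s=observe()
for k,v in s.items(): print(k,np.round(v,3))
for n in ("scene","top"):
    p=read_camera(n); cv2.imwrite(f"pics/{n}0.png",p["img"][:,:,::-1]); np.savez(f"{n}.npz",**{k:p[k] for k in("camera_matrix","R","t")})
    print(n,p["camera_matrix"].tolist(),p["R"].round(3).tolist(),p["t"].round(3).tolist(), p.keys())
    for q in ("lug","near_corner","far_corner","tag","scan_window","scanner","dock","cover","pan_a"):
        r=tip_of(q,p); print(q,[(round(d["score"],2),np.round(d["location"],3).tolist()) for d in r[:3]])
E
```

```text
time 0.0
qpos [ 1.04   0.343  1.525 -0.     1.275 -0.146]
qvel [ 0.     0.002  0.    -0.     0.002  0.002]
joint_efforts [-3.0000e-03 -4.3125e+01 -2.4422e+01  7.2000e-02  5.6000e-02 -0.0000e+00]
tool_pos [0.197 0.486 0.292]
tool_rot [-3.14  -0.     2.757]
contact_force [-0.543 -0.013  0.334]
torque [-0.052 -0.042  0.033]
opening 0.092
scene [[469.9590506790718, 0.0, 283.18599692042665], [0.0, 469.9590506790718, 219.35523647885523], [0.0, 0.0, 1.0]] [[0.762, 0.648, 0.005], [0.511, -0.596, -0.619], [-0.398, 0.474, -0.785]] [-0.433, -0.24, 1.564] dict_keys(['img', 'camera_matrix', 'R', 't', 'shot'])
lug []
near_corner [(0.67, [0.392, -0.208, 0.072])]
far_corner [(0.6, [0.638, -0.125, 0.07]), (0.31, [0.708, 0.406, -0.001])]
tag [(0.83, [0.559, -0.162, 0.073])]
scan_window []
scanner [(0.9, [0.539, 0.164, 0.007])]
dock [(0.98, [0.539, 0.164, 0.002]), (0.81, [0.367, 0.231, -0.002]), (0.7, [0.705, 0.274, 0.003])]
cover [(0.96, [0.514, -0.167, 0.055])]
pan_a []
top [[512.2499875008795, 0.0, 280.72122377369857], [0.0, 512.2499875008795, 218.19114211688654], [0.0, 0.0, 1.0]] [[-0.028, -1.0, 0.005], [-0.994, 0.028, -0.101], [0.101, -0.008, -0.995]] [-0.011, 0.577, 1.285] dict_keys(['img', 'camera_matrix', 'R', 't', 'shot'])
lug [(0.69, [0.422, -0.197, 0.107]), (0.37, [0.561, -0.167, 0.077])]
near_corner [(0.58, [0.396, -0.21, 0.073])]
far_corner [(0.61, [0.643, -0.123, 0.069]), (0.37, [0.394, -0.209, 0.071])]
tag [(0.77, [0.559, -0.168, 0.076])]
scan_window []
scanner [(0.93, [0.538, 0.166, 0.01]), (0.51, [0.473, 0.389, 0.0])]
dock [(0.9, [0.709, 0.274, 0.002]), (0.88, [0.369, 0.23, -0.001]), (0.85, [0.384, 0.046, -0.0])]
cover [(0.95, [0.516, -0.164, 0.059])]
pan_a [(0.7, [0.54, 0.164, 0.01]), (0.62, [0.558, -0.476, 0.003])]
```

View pics/scene0.png

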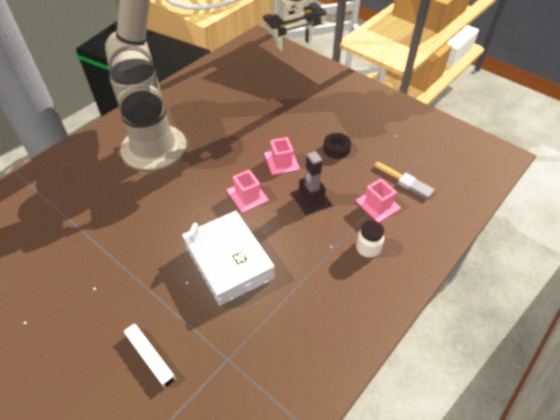

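View pics/top0.png

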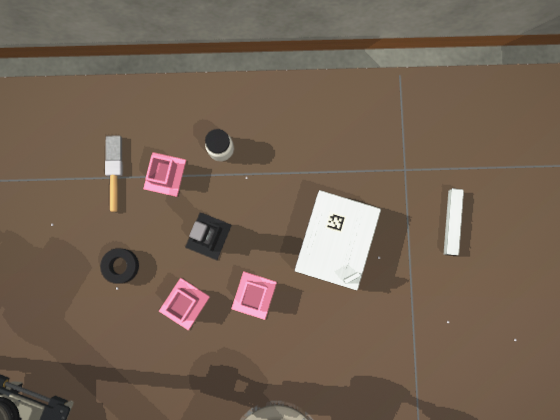

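The picture shows four dock-shaped things. The black one holds the stick scanner, at scene (313,185) and top (208,236). The other three are pink look-alikes, at top (254,295), (184,304) and (165,174). By the description, the black one is mine. The cover is at top (338,240), with its lug at (348,272). I'll check both in close crops.

```bash
python3 - <<'E'
import cv2, numpy as np
a=cv2.imread("pics/top0.png");b=cv2.imread("pics/scene0.png")
def c(i,x,y,w,h,f): return cv2.resize(i[y:y+h,x:x+w],None,fx=f,fy=f,interpolation=cv2.INTER_CUBIC)
cv2.imwrite("pics/crop_dock_top.png",c(a,178,206,60,60,9))
cv2.imwrite("pics/crop_dock_scene.png",c(b,285,145,55,72,8))
cv2.imwrite("pics/crop_cover_top.png",c(a,286,181,104,119,5))
E
```

```text
(no output)
```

View pics/crop_dock_top.png

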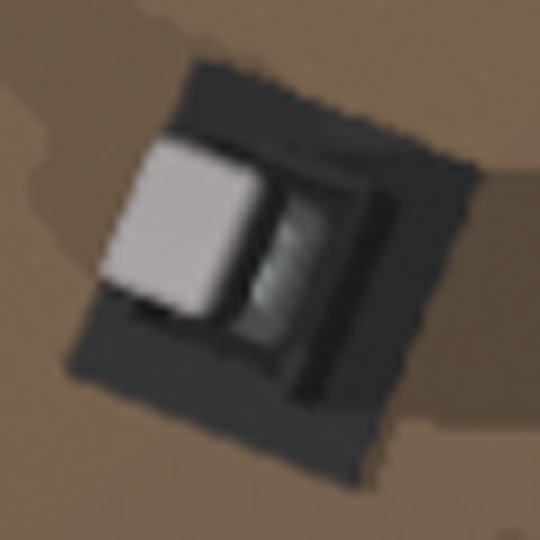

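View pics/crop_dock_scene.png

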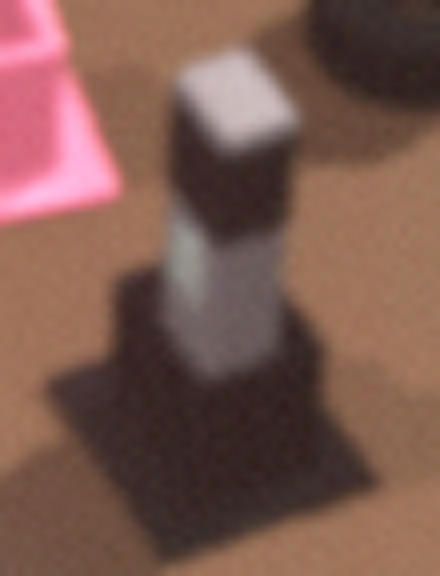

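View pics/crop_cover_top.png

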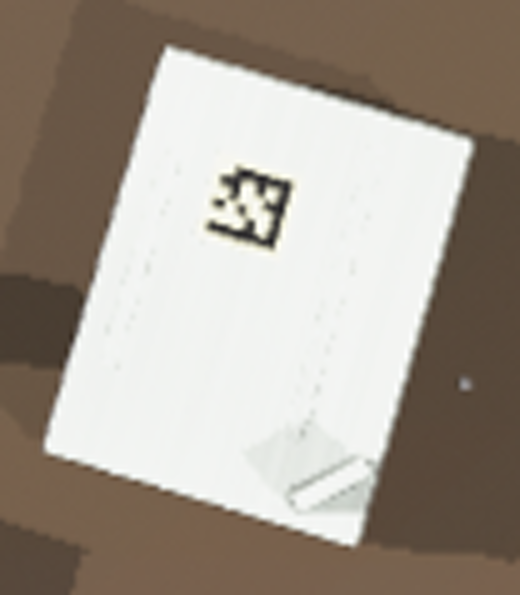

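```bash
cat > h.py <<'E'
import numpy as np
def cam(n): z=np.load(f"{n}.npz"); return z["camera_matrix"],z["R"],z["t"]
def back(n,uv,z):
    K,R,t=cam(n); uv=np.atleast_2d(uv).astype(float)
    d=(np.c_[uv,np.ones(len(uv))]@np.linalg.inv(K).T)@R; o=-R.T@t
    return o+d*((z-o[2])/d[:,2])[:,None]
def proj(n,X):
    K,R,t=cam(n); c=np.atleast_2d(X)@R.T+t; p=c@K.T; return p[:,:2]/p[:,2:]
def crop(pts,x,y,f): return (np.array(pts,float)+.5)/f-.5+[x,y]
def fit(local,world):  # 2D rigid
    l=np.array(local,float);w=world[:,:2];lc=l.mean(0);wc=w.mean(0)
    a=l-lc;b=w-wc; th=np.arctan2((a[:,0]*b[:,1]-a[:,1]*b[:,0]).sum(),(a*b).sum())
    c,s=np.cos(th),np.sin(th);R=np.array([[c,-s],[s,c]]);T=wc-R@lc
    return T,th,(l@R.T+T-w)
E
python3 - <<'E'
from h import *
np.set_printoptions(precision=4,suppress=True)
W=back("top",crop([(356,547),(473,142),(165,45),(44,450)],286,181,5),0.072)
T,th,r=fit([(-.105,-.08),(.105,-.08),(.105,.08),(-.105,.08)],W); print("cover",T,th,np.degrees(th));print(r)
print("tag",back("top",crop([(250,208)],286,181,5),.072))
c,s=np.cos(th),np.sin(th)
for p in((.04,.018),(-.08,-.055)): print(T+np.array([[c,-s],[s,c]])@p)
print("lug top ends",back("top",crop([(293,498),(368,466)],286,181,5),.108), back("top",crop([(293,498),(368,466)],286,181,5),.108).mean(0))
for z in (.0,.009):
  W=back("top",crop([(205,58),(480,175),(365,490),(72,372)],178,206,9),z); print("foot",W.mean(0),np.linalg.norm(np.diff(W[:,:2],axis=0),axis=1))
  e=W[0]-W[1];print(np.degrees(np.arctan2(e[1],e[0])));e=W[0]-W[3];print(np.degrees(np.arctan2(e[1],e[0])))
W=back("top",crop([(160,138),(262,180),(203,320),(100,268)],178,206,9),.179); print("scan",W.mean(0),np.linalg.norm(np.diff(W[:,:2],axis=0),axis=1))
e=W[0]-W[1];print(np.degrees(np.arctan2(e[1],e[0])));e=W[0]-W[3];print(np.degrees(np.arctan2(e[1],e[0])))
W=back("scene",crop([(180,85),(240,48),(300,118),(232,155)],285,145,8),.179); print("scan",W.mean(0),np.linalg.norm(np.diff(W[:,:2],axis=0),axis=1))
print(W)
from cell import observe
E
```

```text
cover [ 0.5152 -0.1655] -0.32730782990090057 -18.753357254907453
[[-0.0001  0.0002]
 [ 0.0009 -0.0004]
 [-0.0007 -0.0004]
 [-0.0002  0.0005]]
tag [[ 0.5582 -0.1624  0.072 ]]
[ 0.5589 -0.1613]
[ 0.4218 -0.1919]
lug top ends [[ 0.4156 -0.1733  0.108 ]
 [ 0.4298 -0.2097  0.108 ]] [ 0.4227 -0.1915  0.108 ]
foot [0.538  0.1621 0.    ] [0.0874 0.0969 0.0917]
65.34884799834849
-23.651187231293253
foot [0.5374 0.1609 0.009 ] [0.0868 0.0962 0.0911]
65.34884799834855
-23.651187231293253
scan [0.5379 0.163  0.179 ] [0.0279 0.0381 0.0292]
66.05029172084605
-25.47312766889547
scan [0.5414 0.161  0.179 ] [0.0281 0.0391 0.0298]
[[0.5214 0.1542 0.179 ]
 [0.5258 0.182  0.179 ]
 [0.5624 0.1683 0.179 ]
 [0.5558 0.1393 0.179 ]]
```

```bash
cat >> h.py <<'E'
from scipy.spatial.transform import Rotation as Ro
def go(pos,yaw,roll=np.pi,pitch=0.,Rt=None,show=True):
    from cell import observe
    s=observe(); R=Ro.from_euler("xyz",s["tool_rot"]); Rt=Rt or Ro.from_euler("xyz",[roll,pitch,yaw])
    d=R.inv().apply(np.array(pos)-s["tool_pos"])*1e3; w=(R.inv()*Rt).as_rotvec()
    print("t",round(float(s["time"]),2),"pos",np.round(s["tool_pos"],4),"rot",np.round(s["tool_rot"],4),"F",np.round(s["contact_force"],2),"M",np.round(s["torque"],3),"open",round(float(s["opening"]),4),"q",np.round(s["qpos"],2))
    print("offset",d.round(1),"rot",w.round(4)); return d,w
E
python3 -c "
from h import *
go([.540,.162,.292],2.717)"
```

```text
t 1.0 pos [0.1971 0.4866 0.2923] rot [ 3.1414 -0.      2.7568] F [ 0.2  -0.82  0.9 ] M [-0.    -0.007  0.004] open 0.0915 q [ 1.04  0.34  1.52  0.    1.28 -0.15]
offset [-4.397e+02 -1.722e+02  2.000e-01] rot [ 0.0002 -0.      0.0398]
```

apply_moves(motion=[{"offset": [-20, -8, 0], "rotation": [0, 0, 0.004]}, {"offset": [-38, -15, 0], "rotation": [0, 0, 0.004]}, {"offset": [-38, -15, 0], "rotation": [0, 0, 0.004]}, {"offset": [-38, -15, 0], "rotation": [0, 0, 0.004]}, {"offset": [-38, -15, 0], "rotation": [0, 0, 0.004]}, {"offset": [-38, -15, 0], "rotation": [0, 0, 0.004]}, {"offset": [-38, -15, 0], "rotation": [0, 0, 0.004]}, {"offset": [-38, -15, 0], "rotation": [0, 0, 0.004]}, {"offset": [-38, -15, 0], "rotation": [0, 0, 0.004]}, {"offset": [-38, -15, 0], "rotation": [0, 0, 0.004]}, {"offset": [-38, -15, 0], "rotation": [0, 0, 0]}, {"offset": [-28, -10, 0], "rotation": [0, 0, 0]}], grip=0, grip_force=30)

```text
time: 2.0
tool_pos: [0.5296, 0.1582, 0.2922]
tool_rot: [3.137, 0.001, 2.727]
contact_force: [-0.3, 0.7, -0.0]
opening: 0.0916
```

```bash
python3 -c "
from h import *
go([.540,.162,.197],2.717)"
```

```text
t 2.0 pos [0.5296 0.1582 0.2922] rot [3.1366e+00 5.0000e-04 2.7271e+00] F [-0.26  0.74 -0.  ] M [-0.049 -0.018  0.022] open 0.0916 q [ 0.15  0.39  1.45  0.    1.3  -1.01]
offset [-8.   7.2 95.3] rot [0.005  0.0005 0.0101]
```

apply_moves(motion=[{"offset": [-8, 7, 0], "rotation": [0.005, 0, 0.01]}, {"offset": [0, 0, 0], "rotation": [0, 0, 0]}])

```text
time: 2.17
tool_pos: [0.5442, 0.1555, 0.2917]
tool_rot: [-3.141, 0.002, 2.709]
contact_force: [-1.2, 0.1, 0.5]
opening: 0.0918
```

```bash
python3 - <<'E'
from h import *
go([.540,.162,.197],2.717)
from cell import *
import cv2
p=read_camera("top"); q=read_camera("scene")
for i in (p,q):
    print([ (round(d["score"],2),np.round(d["location"],3).tolist()) for d in tip_of("scanner",i)[:2]])
a=p["img"][:,:,::-1];b=q["img"][:,:,::-1]
f=lambda i,x,y,w,h,k: cv2.resize(i[y:y+h,x:x+w],None,fx=k,fy=k,interpolation=cv2.INTER_CUBIC)
cv2.imwrite("pics/over1.png",np.hstack([f(a,150,180,120,120,3),f(b,250,90,120,120,3)]))
# scene check of cover
cv2.imwrite("pics/cov_scene.png",f(b,170,200,120,110,6))
E
```

```text
t 2.17 pos [0.5442 0.1555 0.2917] rot [-3.1409e+00  2.4000e-03  2.7091e+00] F [-1.18  0.07  0.5 ] M [-0.025  0.067 -0.041] open 0.0918 q [ 0.14  0.42  1.41 -0.    1.31 -0.99]
offset [ 6.8  4.2 94.6] rot [-0.0008  0.0024 -0.0079]
[]
[(0.89, [0.538, 0.164, 0.006])]
```

View pics/over1.png

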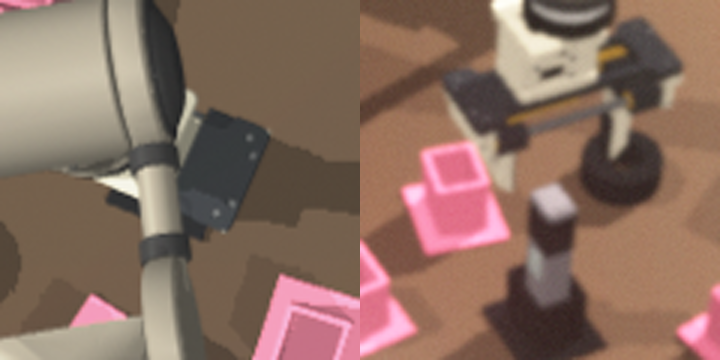

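View pics/cov_scene.png

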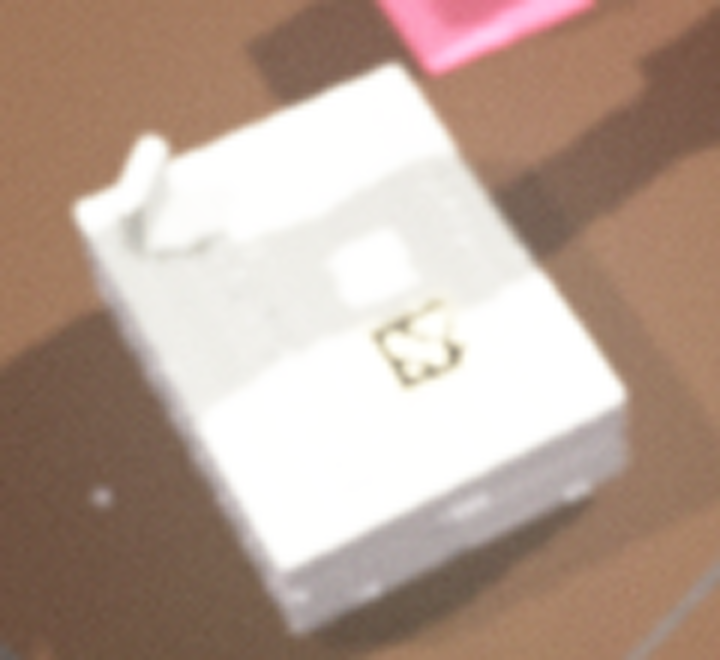

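The top camera's view of the scanner is blocked by the arm. The scene view shows the open jaws above the stick, straddling it across its narrow side. I'll check the cover fit in the scene view too, then settle and descend.

```bash
python3 - <<'E'
from h import *
np.set_printoptions(precision=4,suppress=True)
W=back("scene",crop([(72,208),(290,572),(628,393),(400,65)],170,200,6),0.072)
T,th,r=fit([(-.105,-.08),(.105,-.08),(.105,.08),(-.105,.08)],W); print("cover",T,th,np.degrees(th));print(r)
c,s=np.cos(th),np.sin(th)
for p in((.04,.018),(-.08,-.055)): print(T+np.array([[c,-s],[s,c]])@p)
print("tag",back("scene",crop([(419,345)],170,200,6),.072))
E
```

```text
cover [ 0.5169 -0.1655] -0.31888761469836163 -18.27091446121008
[[ 0.0025  0.0007]
 [-0.002   0.0011]
 [ 0.0005 -0.0004]
 [-0.0009 -0.0014]]
[ 0.5605 -0.1609]
[ 0.4237 -0.1926]
tag [[ 0.5571 -0.1619  0.072 ]]
```

apply_moves(motion=[{"offset": [0, 0, 0], "rotation": [0, 0, 0]}, {"offset": [0, 0, 0], "rotation": [0, 0, 0]}, {"offset": [0, 0, 0], "rotation": [0, 0, 0]}])

```text
time: 2.62
tool_pos: [0.539, 0.1598, 0.2928]
tool_rot: [-3.141, 0.001, 2.718]
contact_force: [-0.3, 0.0, -0.3]
opening: 0.0914
```

```bash
python3 -c "
from h import *
go([.540,.162,.197],2.717)"
```

```text
t 2.62 pos [0.539  0.1598 0.2928] rot [-3.1408e+00  1.0000e-03  2.7181e+00] F [-0.29  0.03 -0.26] M [-0.025  0.008  0.018] open 0.0914 q [ 0.15  0.41  1.42 -0.    1.31 -0.99]
offset [ 0.1  2.5 95.8] rot [-0.0008  0.001   0.0011]
```

apply_moves(motion=[{"offset": [0, 1, 10], "rotation": [0, 0, 0]}, {"offset": [0, 1, 20], "rotation": [0, 0, 0]}, {"offset": [0, 1, 20], "rotation": [0, 0, 0]}, {"offset": [0, 0, 20], "rotation": [0, 0, 0]}, {"offset": [0, 0, 15], "rotation": [0, 0, 0]}, {"offset": [0, 0, 7], "rotation": [0, 0, 0]}, {"offset": [0, 0, 0], "rotation": [0, 0, 0]}, {"offset": [0, 0, 0], "rotation": [0, 0, 0]}])

```text
time: 3.28
tool_pos: [0.5382, 0.1657, 0.1957]
tool_rot: [3.141, 0.003, 2.723]
contact_force: [0.3, 0.1, -0.1]
opening: 0.0916
```

```bash
python3 - <<'E'
from h import *
go([.539,.1625,.197],2.717)
from cell import *
import cv2
q=read_camera("scene");b=q["img"][:,:,::-1]
cv2.imwrite("pics/down1.png",cv2.resize(b[100:220,250:370],None,fx=5,fy=5,interpolation=cv2.INTER_CUBIC))
E
```

```text
t 3.28 pos [0.5382 0.1657 0.1957] rot [3.1406e+00 3.0000e-03 2.7233e+00] F [ 0.35  0.09 -0.13] M [-0.066  0.022  0.013] open 0.0916 q [ 0.16  0.5   1.56 -0.    1.08 -0.99]
offset [-2.  -2.6 -1.3] rot [0.001  0.003  0.0063]
```

View pics/down1.png

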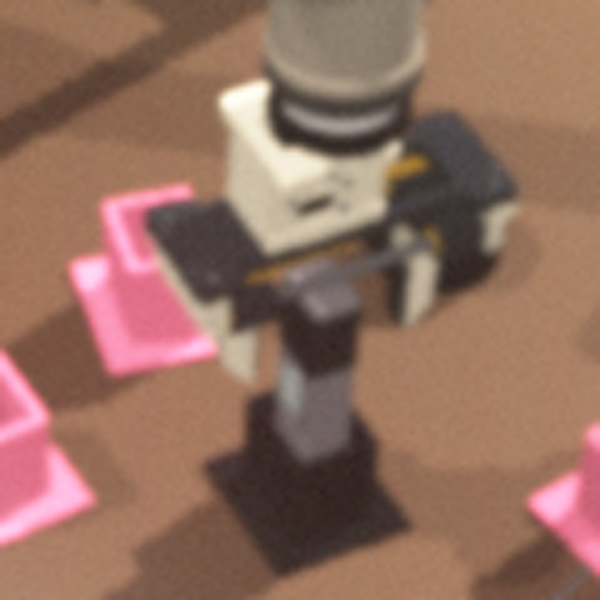

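The jaws straddle the sleeve at about (320,330) in the crop. I'll make a small correction, then close.

apply_moves(motion=[{"offset": [-1.5, -2.5, -1], "rotation": [0, 0.003, 0.005]}, {"offset": [0, 0, 0], "rotation": [0, 0, 0]}, {"offset": [0, 0, 0], "rotation": [0, 0, 0]}])

```text
time: 3.58
tool_pos: [0.5397, 0.1628, 0.1994]
tool_rot: [3.138, 0.003, 2.718]
contact_force: [-0.7, 1.0, 0.9]
opening: 0.0919
```

apply_moves(motion=[{"offset": [0, 0, 0], "rotation": [0, 0, 0]}, {"offset": [0, 0, 0], "rotation": [0, 0, 0]}, {"offset": [0, 0, 0], "rotation": [0, 0, 0]}, {"offset": [0, 0, 0], "rotation": [0, 0, 0]}, {"offset": [0, 0, 0], "rotation": [0, 0, 0]}, {"offset": [0, 0, 0], "rotation": [0, 0, 0]}, {"offset": [0, 0, 0], "rotation": [0, 0, 0]}, {"offset": [0, 0, 0], "rotation": [0, 0, 0]}], grip=1, grip_force=30)

```text
time: 4.25
tool_pos: [0.5405, 0.1627, 0.2014]
tool_rot: [3.136, 0.007, 2.718]
contact_force: [0.3, 0.4, 0.6]
opening: 0.0425
```

```bash
python3 -c "
from h import *
go([.539,.1625,.292],2.717)"
```

```text
t 4.25 pos [0.5405 0.1627 0.2014] rot [3.1359 0.0068 2.7176] F [0.27 0.43 0.6 ] M [ 0.027  0.026 -0.004] open 0.0425 q [ 0.16  0.49  1.55  0.    1.09 -0.99]
offset [  0.7  -0.3 -90.6] rot [0.0057 0.0068 0.0006]
```

apply_moves(motion=[{"offset": [0, 0, 0], "rotation": [0.003, 0.003, 0]}, {"offset": [0, 0, 0], "rotation": [0, 0, 0]}, {"offset": [0, 0, 0], "rotation": [0, 0, 0]}, {"offset": [0, 0, 0], "rotation": [0, 0, 0]}, {"offset": [0, 0, 0], "rotation": [0, 0, 0]}])

```text
time: 4.67
tool_pos: [0.5405, 0.1627, 0.2013]
tool_rot: [3.14, 0.003, 2.718]
contact_force: [1.2, -0.5, -0.0]
opening: 0.0297
```

```bash
python3 -c "
from h import *
go([.539,.1625,.292],2.717)"
```

```text
t 4.67 pos [0.5405 0.1627 0.2013] rot [3.1395 0.0033 2.7177] F [ 1.16 -0.47 -0.02] M [-0.042  0.021 -0.001] open 0.0297 q [ 0.16  0.5   1.55 -0.    1.09 -0.99]
offset [  1.   -0.6 -90.7] rot [0.0021 0.0033 0.0007]
```

apply_moves(motion=[{"offset": [0, 0, -5], "rotation": [0, 0, 0]}, {"offset": [0, 0, -10], "rotation": [0, 0, 0]}, {"offset": [0, 0, -15], "rotation": [0, 0, 0]}, {"offset": [0, 0, -20], "rotation": [0, 0, 0]}, {"offset": [0, 0, -20], "rotation": [0, 0, 0]}, {"offset": [0, 0, -20], "rotation": [0, 0, 0]}, {"offset": [0, 0, -15], "rotation": [0, 0, 0]}, {"offset": [0, 0, -10], "rotation": [0, 0, 0]}, {"offset": [0, 0, -5], "rotation": [0, 0, 0]}, {"offset": [0, 0, 0], "rotation": [0, 0, 0]}])

```text
time: 5.5
tool_pos: [0.5386, 0.1625, 0.3313]
tool_rot: [3.141, 0.001, 2.718]
contact_force: [0.3, 0.2, -2.3]
opening: 0.03
```

```bash
python3 - <<'E'
from h import *
from cell import *
import cv2
q=read_camera("scene");b=q["img"][:,:,::-1]
go([.559,-.162,.3243],2.717)
cv2.imwrite("pics/lift1.png",cv2.resize(b[60:220,230:370],None,fx=4,fy=4,interpolation=cv2.INTER_CUBIC))
print([ (round(d["score"],2),np.round(d["location"],3).tolist()) for d in tip_of("scan_window",q)[:2]])
E
```

```text
t 5.55 pos [0.5385 0.1626 0.3307] rot [3.1408e+00 5.0000e-04 2.7178e+00] F [-0.6   0.31 -1.78] M [-0.005 -0.024 -0.   ] open 0.03 q [ 0.16  0.39  1.35  0.    1.4  -0.99]
offset [-152.2 -287.4    6.3] rot [0.0008 0.0005 0.0008]
[(0.73, [0.535, 0.165, 0.138])]
```

View pics/lift1.png

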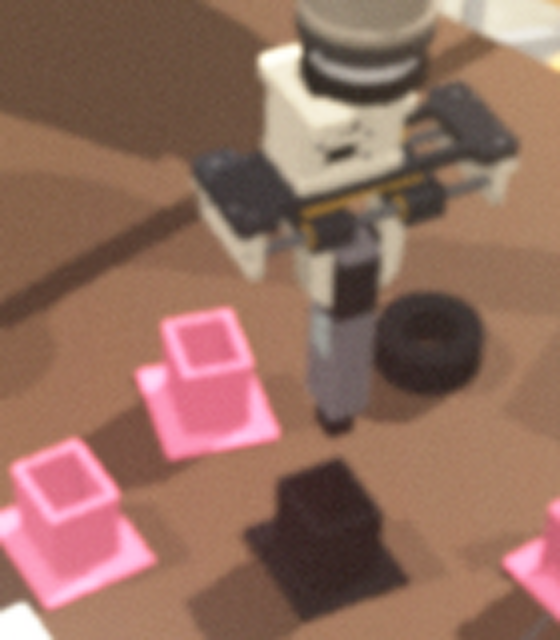

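apply_moves(motion=[{"offset": [-5, -9, 0], "rotation": [0, 0, 0]}, {"offset": [-10, -18, 0], "rotation": [0, 0, 0]}, {"offset": [-14, -27, 0], "rotation": [0, 0, 0]}, {"offset": [-16, -30, 0], "rotation": [0, 0, 0]}, {"offset": [-16, -30, 0], "rotation": [0, 0, 0]}, {"offset": [-16, -30, 0], "rotation": [0, 0, 0]}, {"offset": [-16, -30, 0], "rotation": [0, 0, 0]}, {"offset": [-16, -30, 0], "rotation": [0, 0, 0]}, {"offset": [-16, -30, 0], "rotation": [0, 0, 0]}, {"offset": [-14, -27, 0], "rotation": [0, 0, 0]}, {"offset": [-8, -15, 0], "rotation": [0, 0, 0]}, {"offset": [-4, -8, 0], "rotation": [0, 0, 0]}])

```text
time: 6.6
tool_pos: [0.5543, -0.1774, 0.3155]
tool_rot: [-3.134, -0.024, 2.723]
contact_force: [-0.7, 1.0, -1.6]
opening: 0.03
```

apply_moves(motion=[{"offset": [0, 0, 0], "rotation": [0, 0, 0]}, {"offset": [0, 0, 0], "rotation": [0, 0, 0]}])

```text
time: 6.77
tool_pos: [0.5532, -0.18, 0.3134]
tool_rot: [-3.134, -0.028, 2.719]
contact_force: [0.4, 0.6, -1.5]
opening: 0.0299
```

```bash
python3 - <<'E'
from h import *
from cell import *
import cv2
q=read_camera("scene");b=q["img"][:,:,::-1]
go([.559,-.162,.3243],2.717)
cv2.imwrite("pics/hov1.png",cv2.resize(b[150:300,160:300],None,fx=4,fy=4,interpolation=cv2.INTER_CUBIC))
p=read_camera("top");cv2.imwrite("pics/hov1t.png",cv2.resize(p["img"][150:300,250:400,::-1],None,fx=4,fy=4,interpolation=cv2.INTER_CUBIC))
for i in (q,p):
  for n in("scan_window","tag"):
    print(n,[ (round(d["score"],2),np.round(d["location"],3).tolist()) for d in tip_of(n,i)[:2]])
E
```

```text
t 6.82 pos [ 0.5532 -0.1796  0.3134] rot [-3.1336 -0.0284  2.7197] F [ 0.02 -0.17 -2.76] M [-0.037 -0.031  0.027] open 0.0298 q [-0.44  0.45  1.3  -0.01  1.42 -1.59]
offset [  2.2  18.4 -11. ] rot [-0.008  -0.0284  0.0028]
scan_window [(0.67, [0.548, -0.179, 0.119]), (0.65, [0.544, -0.177, 0.12])]
tag [(0.89, [0.558, -0.162, 0.074])]
scan_window []
tag [(0.72, [0.559, -0.169, 0.075])]
```

View pics/hov1.png

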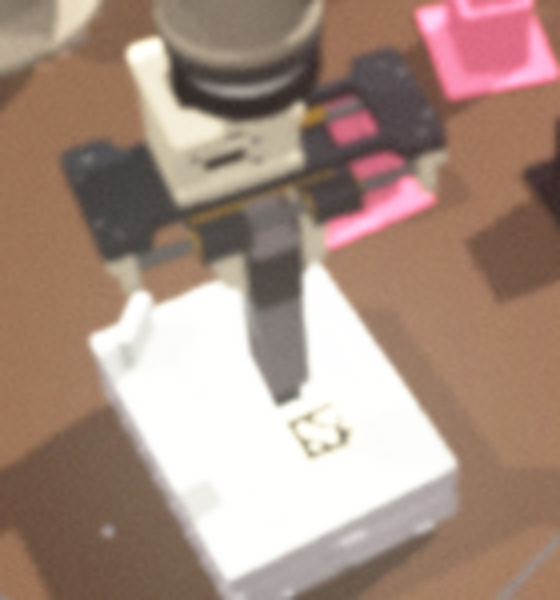

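View pics/hov1t.png

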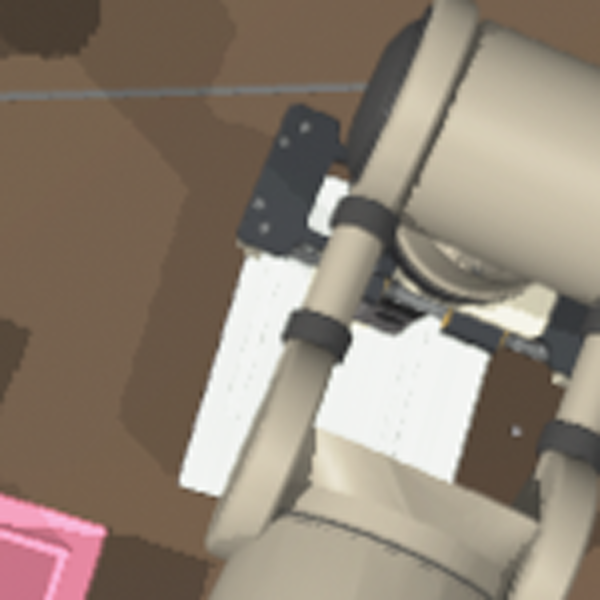

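apply_moves(motion=[{"offset": [0.5, 4, -2], "rotation": [-0.002, -0.007, 0]}, {"offset": [0.5, 6, -4], "rotation": [-0.002, -0.008, 0.001]}, {"offset": [0.5, 5, -3], "rotation": [-0.002, -0.007, 0.001]}, {"offset": [0.5, 3, -2], "rotation": [-0.002, -0.006, 0]}, {"offset": [0, 0, 0], "rotation": [0, 0, 0]}, {"offset": [0, 0, 0], "rotation": [0, 0, 0]}])

```text
time: 7.57
tool_pos: [0.5606, -0.1563, 0.3281]
tool_rot: [3.14, 0.007, 2.724]
contact_force: [-0.9, 0.4, -1.9]
opening: 0.03
```

```bash
cat > look.py <<'E'
from h import *
from cell import *
import cv2,sys
q=read_camera("scene");b=q["img"][:,:,::-1]
d,w=go([.559,-.162,.3243],2.717)
cv2.imwrite(f"pics/{sys.argv[1]}.png",cv2.resize(b[205:285,190:290],None,fx=7,fy=7,interpolation=cv2.INTER_CUBIC))
print([ (round(d["score"],2),np.round(d["location"],3).tolist()) for d in tip_of("scan_window",q)[:2]])
s=observe();R=Ro.from_euler("xyz",s["tool_rot"])
n=s["tool_pos"]+R.apply([0,0,.1923]); print("nose by kin",n.round(4))
print("proj nose in crop",((proj("scene",n)-[190,205]+.5)*7-.5).round(0), "tag",((proj("scene",[.559,-.162,.072])-[190,205]+.5)*7-.5).round(0))
E
python3 look.py hov2
```

```text
t 7.62 pos [ 0.5607 -0.1564  0.3281] rot [3.1398 0.0073 2.7241] F [-0.31  0.63 -0.33] M [ 0.018 -0.05  -0.007] open 0.03 q [-0.4   0.42  1.3   0.    1.41 -1.56]
offset [-0.7 -5.8  3.8] rot [0.0018 0.0073 0.0071]
[(0.56, [0.561, -0.153, 0.138])]
nose by kin [ 0.5619 -0.1569  0.1356]
proj nose in crop [[356. 266.]] tag [[352. 371.]]
```

View pics/hov2.png

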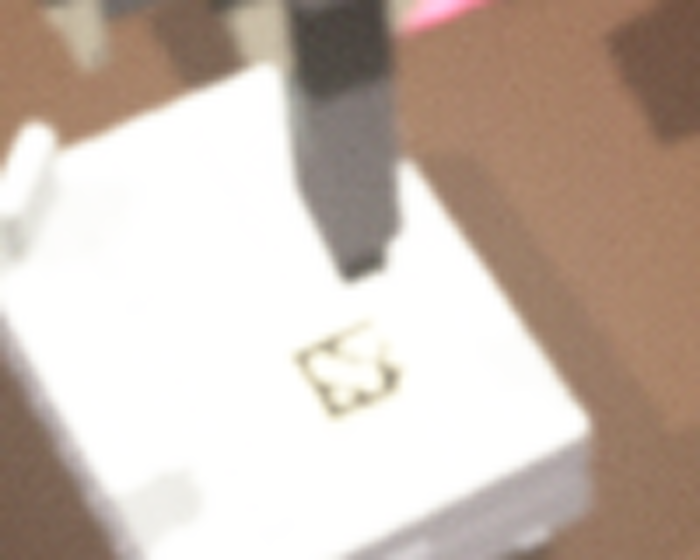

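apply_moves(motion=[{"offset": [0, -2, 1], "rotation": [0, 0.002, 0.002]}, {"offset": [-0.5, -2, 1], "rotation": [0, 0.002, 0.002]}, {"offset": [0, -1, 1], "rotation": [0.001, 0.002, 0.001]}, {"offset": [0, 0, 0], "rotation": [0, 0, 0]}, {"offset": [0, 0, 0], "rotation": [0, 0, 0]}, {"offset": [0, 0, 0], "rotation": [0, 0, 0]}])

```text
time: 8.17
tool_pos: [0.5585, -0.1632, 0.3235]
tool_rot: [3.141, -0.002, 2.716]
contact_force: [-0.7, -0.6, -1.0]
opening: 0.0297
```

```bash
cat >> look.py <<'E'
im=cv2.imread(f"pics/{sys.argv[1]}.png")
def P(L): return ((proj("scene",s["tool_pos"]+R.apply(L))-[190,205]+.5)*7-.5)
for hx,hy,zs in((.012,.010,(.1923,.1673)),(.020,.015,(.1673,.0773))):
  for z in zs:
    L=np.array([(hx,hy,z),(-hx,hy,z),(-hx,-hy,z),(hx,-hy,z)]);cv2.polylines(im,[P(L).astype(int)],True,(0,0,255),1)
  for a,b in((1,1),(1,-1),(-1,1),(-1,-1)):
    L=np.array([(a*hx,b*hy,z) for z in zs]);cv2.polylines(im,[P(L).astype(int)],False,(0,200,0),1)
cv2.imwrite(f"pics/{sys.argv[1]}o.png",im)
E
python3 look.py hov3
```

```text
t 8.22 pos [ 0.5584 -0.1632  0.3235] rot [ 3.1415e+00 -1.8000e-03  2.7164e+00] F [-0.43 -0.61 -0.51] M [-0.017 -0.031  0.067] open 0.03 q [-0.42  0.43  1.31  0.    1.41 -1.56]
offset [-0.   1.3 -0.8] rot [ 0.     -0.0018 -0.0006]
[(0.87, [0.554, -0.163, 0.132])]
nose by kin [ 0.5582 -0.1629  0.1313]
proj nose in crop [[337. 278.]] tag [[352. 371.]]
```

View pics/hov3o.png

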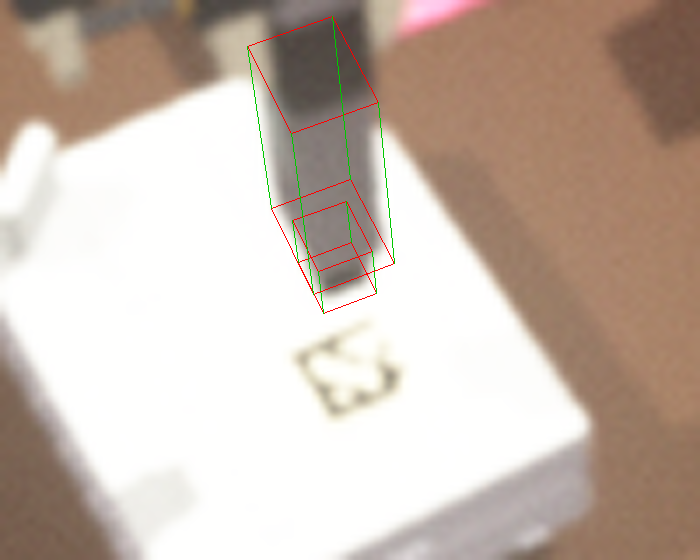

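The model overlay sits about 15 px in the crop below where the scanner appears. I'll compare fingers and scanner in a wider overlay before trusting either.

```bash
cat > ov.py <<'E'
from h import *
from cell import *
import cv2,sys
name,x0,y0,w,h,k=sys.argv[1],*map(int,sys.argv[2:7])
s=observe();R=Ro.from_euler("xyz",s["tool_rot"])
q=read_camera("scene");im=cv2.resize(q["img"][y0:y0+h,x0:x0+w,::-1],None,fx=k,fy=k,interpolation=cv2.INTER_CUBIC)
raw=im.copy()
def P(L): return ((proj("scene",s["tool_pos"]+R.apply(L))-[x0,y0]+.5)*k-.5)
def box(c,xs,ys,zs):
  for z in zs: cv2.polylines(im,[P(np.array([(xs[0],ys[0],z),(xs[1],ys[0],z),(xs[1],ys[1],z),(xs[0],ys[1],z)])).astype(int)],True,c,1)
  for x in xs:
    for y in ys: cv2.polylines(im,[P(np.array([(x,y,z) for z in zs])).astype(int)],False,c,1)
o=s["opening"]/2
box((255,0,0),(-.0095,.0095),(o,o+.019),(.066,.02)); box((255,0,0),(-.0095,.0095),(-o-.019,-o),(.066,.02))
box((0,255,255),(-.0375,.0375),(-.095,.095),(0,-.03))
box((0,0,255),(-.02,.02),(-.015,.015),(.0223,.0773)); box((0,0,255),(-.012,.012),(-.01,.01),(.1673,.1923))
cv2.imwrite(f"pics/{name}.png",np.hstack([raw,im]))
E
python3 ov.py ov1 170 150 110 130 4
```

```text
(no output)
```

View pics/ov1.png

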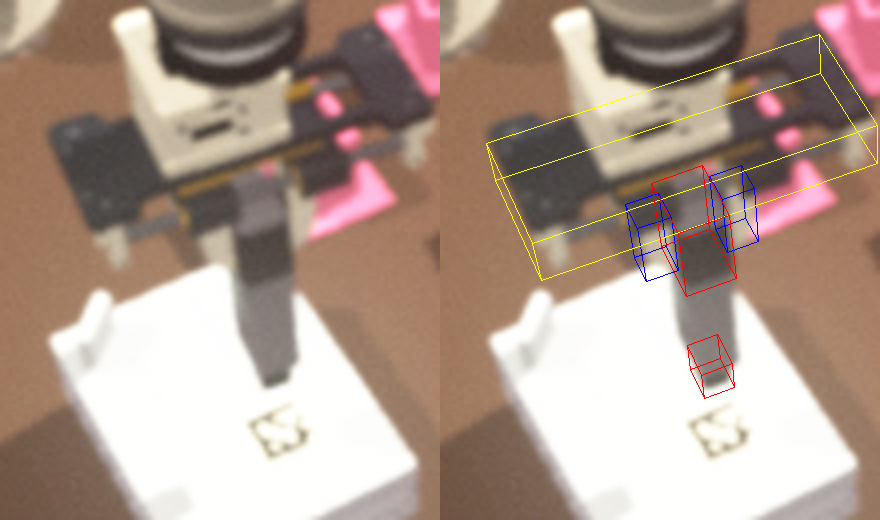

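```bash
python3 - <<'E'
from h import *
import cv2
im=cv2.imread("pics/lift1.png");x0,y0,k=230,60,4
pos=np.array([.5385,.1626,.3307]);R=Ro.from_euler("xyz",[3.1408,.0005,2.7178])
def P(L): return ((proj("scene",pos+R.apply(L))-[x0,y0]+.5)*k-.5)
def box(c,xs,ys,zs):
  for z in zs: cv2.polylines(im,[P(np.array([(xs[0],ys[0],z),(xs[1],ys[0],z),(xs[1],ys[1],z),(xs[0],ys[1],z)])).astype(int)],True,c,1)
  for x in xs:
    for y in ys: cv2.polylines(im,[P(np.array([(x,y,z) for z in zs])).astype(int)],False,c,1)
o=.015;raw=im.copy()
box((255,0,0),(-.0095,.0095),(o,o+.019),(.066,.02)); box((255,0,0),(-.0095,.0095),(-o-.019,-o),(.066,.02))
box((0,0,255),(-.02,.02),(-.015,.015),(.0223,.0773)); box((0,0,255),(-.012,.012),(-.01,.01),(.1673,.1923))
# dock mouth 
c,s=np.cos(np.radians(-24)),np.sin(np.radians(-24))
d=np.array([[a*.032*c-b*.027*s+.5385,a*.032*s+b*.027*c+.162,.069] for a,b in((1,1),(-1,1),(-1,-1),(1,-1))])
cv2.polylines(im,[((proj("scene",d)-[x0,y0]+.5)*k-.5).astype(int)],True,(0,255,0),1)
d[:,2]=0;d[:,:2]=[[a*.05*c-b*.045*s+.5385,a*.05*s+b*.045*c+.162] for a,b in((1,1),(-1,1),(-1,-1),(1,-1))]
cv2.polylines(im,[((proj("scene",d)-[x0,y0]+.5)*k-.5).astype(int)],True,(0,255,0),1)
cv2.imwrite("pics/lift1o.png",np.hstack([raw[120:],im[120:]])[:, 130:])
cv2.imwrite("pics/lift1o.png",np.hstack([raw[140:,130:530],im[140:,130:530]]))
E
```

```text
(no output)
```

View pics/lift1o.png

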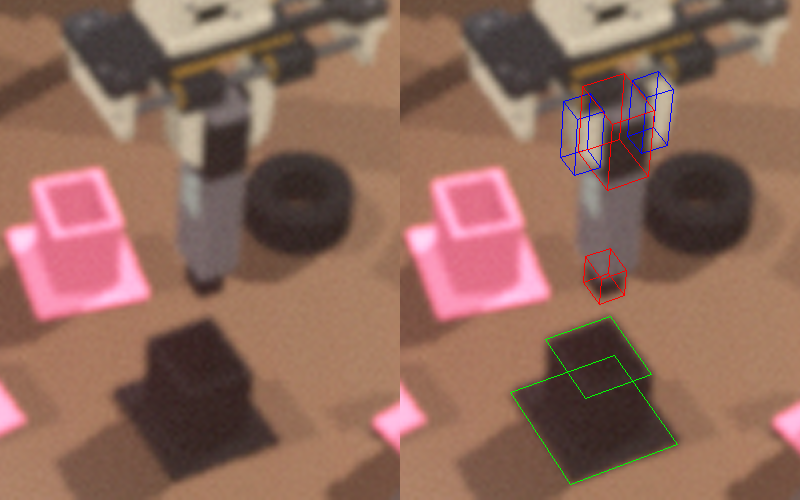

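```bash
python3 - <<'E'
from h import *
from cell import *
import cv2
s=observe();print(s["tool_pos"],s["tool_rot"])
a=read_camera("top")["img"][:,:,::-1];b=read_camera("scene")["img"][:,:,::-1]
cv2.imwrite("pics/s1.png",np.hstack([cv2.resize(a[155:235,295:395],None,fx=6,fy=6,interpolation=cv2.INTER_CUBIC)[:480,:400],cv2.resize(b[145:225,220:286],None,fx=6,fy=6,interpolation=cv2.INTER_CUBIC)]))
cv2.imwrite("pics/top_full.png",a)
E
```

```text
[ 0.55848257 -0.16302123  0.32362551] [ 3.14146500e+00 -1.59432240e-03  2.71664778e+00]
```

View pics/s1.png

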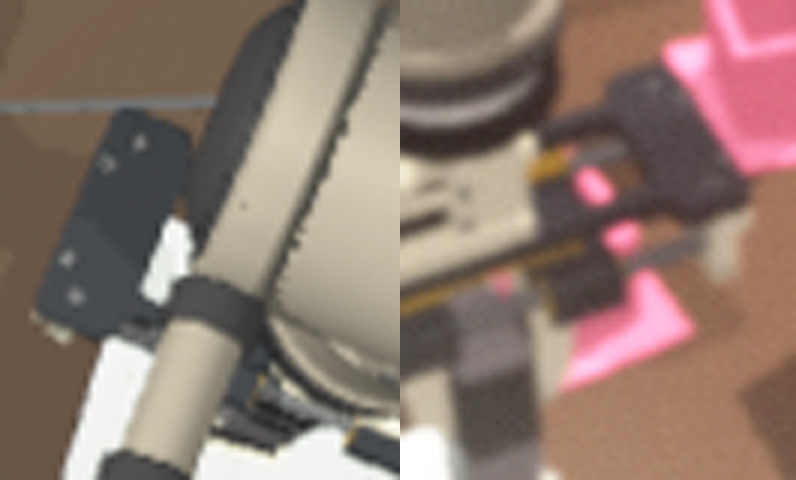

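```bash
python3 - <<'E'
from h import *
import cv2
M={n:cam(n)[0]@np.c_[cam(n)[1],cam(n)[2]] for n in("top","scene")}
s=[.55848,-.16302,.32363];R=Ro.from_euler("xyz",[3.14146,-.0016,2.71665])
for a,b in(((115,108),(348,190)),((38,305),(260,68))):
    u=crop([a],295,155,6).T;v=crop([b],220,145,6).T
    X=cv2.triangulatePoints(M["top"],M["scene"],u,v)[:,0];X=X[:3]/X[3]
    print(X.round(4),"tool frame mm",(R.inv().apply(X-s)*1e3).round(1),"reproj err",(proj("top",X)[0]-u[:,0]).round(2),(proj("scene",X)[0]-v[:,0]).round(2))
E
```

```text
[ 0.6282 -0.0907  0.3649] tool frame mm [-33.6  94.6 -41.3] reproj err [0.26 0.24] [ 0.38 -0.05]
[ 0.5647 -0.0645  0.3645] tool frame mm [ 35.   92.3 -40.8] reproj err [0.57 0.52] [ 0.8  -0.09]
```

```bash
python3 - <<'E'
from h import *
from cell import *
A={"scan_window":[],"tag":[],"scanner":[]}
for i in range(8):
    q=read_camera("scene")
    for n in A:
        r=tip_of(n,q)
        if r: A[n].append(r[0]["location"])
for n in A:
    a=np.array(A[n]);print(n,len(a),np.median(a,0).round(4),a.std(0).round(4))
s=observe();R=Ro.from_euler("xyz",s["tool_rot"]);print(s["time"],s["tool_pos"],s["tool_rot"],s["tool_pos"]+R.apply([0,0,.1923]))
E
```

```text
scan_window 8 [ 0.5556 -0.1609  0.1312] [0.002  0.0014 0.0008]
tag 8 [ 0.5598 -0.1632  0.0722] [0.0156 0.0021 0.0062]
scanner 8 [ 0.5565 -0.1598  0.1296] [0.0011 0.0009 0.0009]
10.0167 [ 0.55848738 -0.1629842   0.32365052] [ 3.14150768e+00 -1.50847703e-03  2.71668556e+00] [ 0.55822983 -0.16284973  0.13135074]
```

apply_moves(motion=[{"offset": [-1, 0, 0], "rotation": [0, 0, 0]}, {"offset": [-1, 0, 0], "rotation": [0, 0, 0]}, {"offset": [-0.5, 0, 0], "rotation": [0, 0, 0]}])

```text
time: 10.27
tool_pos: [0.5609, -0.1641, 0.3237]
tool_rot: [3.142, -0.001, 2.717]
contact_force: [-0.4, -0.4, -2.5]
opening: 0.0298
```

```bash
cat > hold.py <<'E'
from h import *
from cell import *
import cv2
A={"scan_window":[],"tag":[],"scanner":[]};S=[]
for i in range(8):
    q=read_camera("scene")
    for n in A:
        r=tip_of(n,q)
        if r: A[n].append(r[0]["location"])
    S.append(observe()["tool_pos"])
for n in A:
    a=np.array(A[n]);print(n,len(a),np.median(a,0).round(4),a.std(0).round(4))
S=np.array(S);print("spread mm",(np.ptp(S,axis=0)*1e3).round(2))
s=observe();R=Ro.from_euler("xyz",s["tool_rot"]);print(s["time"],s["tool_pos"],s["tool_rot"],s["tool_pos"]+R.apply([0,0,.1923]))
E
python3 hold.py; python3 ov.py ov2 170 150 110 130 4
```

```text
scan_window 7 [ 0.5581 -0.1611  0.1314] [0.0016 0.001  0.0011]
tag 8 [ 0.5598 -0.1616  0.072 ] [0.0015 0.1033 0.0242]
scanner 8 [ 0.5589 -0.161   0.1304] [0.0013 0.0007 0.0012]
spread mm [0.05 0.03 0.04]
11.8667 [ 0.56077809 -0.16399726  0.32372651] [ 3.14150565e+00 -1.51230698e-03  2.71673981e+00] [ 0.56052003 -0.16386215  0.13142673]
```

View pics/ov2.png

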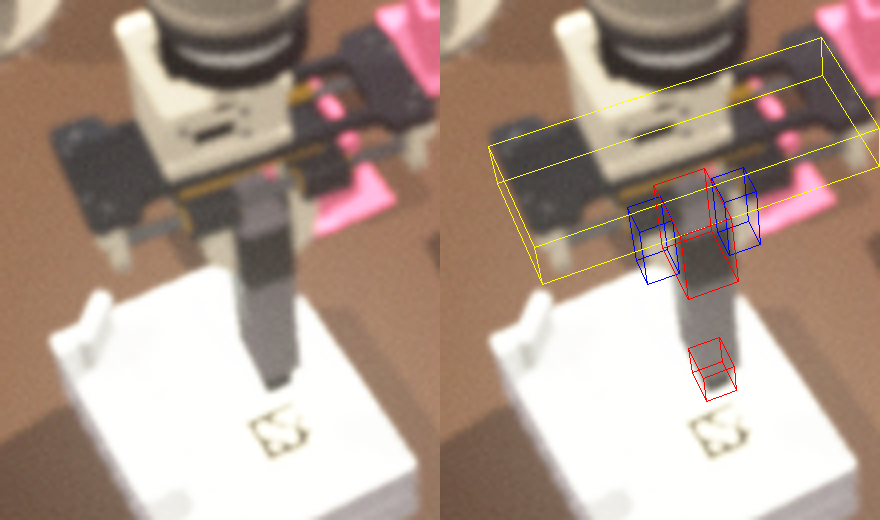

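The nose is over the tag to within about 2 mm by both measures, and about 59 mm above it. I held it for about 1.6 s with 0.05 mm of drift. Now it goes back to the dock.

```bash
python3 -c "
from h import *
go([.5405,.1627,.335],2.7177)"
```

```text
t 11.92 pos [ 0.5608 -0.164   0.3238] rot [ 3.1415e+00 -1.4000e-03  2.7167e+00] F [ 0.27 -0.6  -1.76] M [ 0.005 -0.008 -0.017] open 0.0294 q [-0.42  0.43  1.3   0.    1.41 -1.56]
offset [153.2 289.3 -11. ] rot [ 0.0001 -0.0014 -0.001 ]
```

apply_moves(motion=[{"offset": [3, 6, -4], "rotation": [0, 0, 0]}, {"offset": [8, 15, -4], "rotation": [0, 0, 0]}, {"offset": [13, 25, -3], "rotation": [0, 0, 0]}, {"offset": [16, 30, -1], "rotation": [0, 0, 0]}, {"offset": [16, 30, -1], "rotation": [0, 0, 0]}, {"offset": [16, 30, -1], "rotation": [0, 0, 0]}, {"offset": [16, 30, -1], "rotation": [0, 0, 0]}, {"offset": [16, 30, -1], "rotation": [0, 0, 0]}, {"offset": [14, 26, -1], "rotation": [0, 0, 0]}, {"offset": [11, 21, 0], "rotation": [0, 0, 0]}, {"offset": [8, 15, 0], "rotation": [0, 0, 0]}, {"offset": [4, 8, 0], "rotation": [0, 0, 0]}])

```text
time: 12.92
tool_pos: [0.54, 0.1516, 0.3452]
tool_rot: [3.138, 0.001, 2.711]
contact_force: [0.1, -0.6, -1.9]
opening: 0.0299
```

apply_moves(motion=[{"offset": [0, 0, 0], "rotation": [0, 0, 0]}, {"offset": [0, 0, 0], "rotation": [0, 0, 0]}])

```text
time: 13.08
tool_pos: [0.5394, 0.1538, 0.3456]
tool_rot: [3.138, 0.002, 2.715]
contact_force: [0.3, 0.1, -1.0]
opening: 0.0296
```

```bash
python3 -c "
from h import *
go([.5405,.1627,.325],2.7177)"
```

```text
t 13.08 pos [0.5394 0.1538 0.3456] rot [3.138e+00 1.700e-03 2.715e+00] F [ 0.29  0.06 -1.02] M [-0.049  0.049 -0.059] open 0.0296 q [ 0.14  0.37  1.33  0.    1.44 -1.  ]
offset [ 2.7  8.5 20.7] rot [ 0.0036  0.0017 -0.0026]
```

apply_moves(motion=[{"offset": [1, 3, 3], "rotation": [0.001, 0, 0]}, {"offset": [1, 3, 5], "rotation": [0.001, 0.001, -0.001]}, {"offset": [0.5, 2, 5], "rotation": [0.001, 0, 0]}, {"offset": [0, 0, 3], "rotation": [0, 0, 0]}, {"offset": [0, 0, 0], "rotation": [0, 0, 0]}, {"offset": [0, 0, 0], "rotation": [0, 0, 0]}])

```text
time: 13.58
tool_pos: [0.5413, 0.1583, 0.3273]
tool_rot: [-3.14, 0.0, 2.71]
contact_force: [0.4, -0.5, -2.2]
opening: 0.0301
```

```bash
python3 -c "
from h import *
from cell import *
import cv2
q=read_camera('scene')
go([.5405,.1627,.2013],2.7177)
for n in('scan_window','dock'): print([ (round(d['score'],2),np.round(d['location'],3).tolist()) for d in tip_of(n,q)[:2]])
cv2.imwrite('pics/back1.png',cv2.resize(q['img'][100:220,260:360,::-1],None,fx=5,fy=5,interpolation=cv2.INTER_CUBIC))
"
```

```text
t 13.63 pos [0.5413 0.1583 0.3273] rot [-3.1398 -0.      2.7101] F [ 0.73  0.18 -1.6 ] M [-0.057 -0.007 -0.05 ] open 0.0294 q [ 0.15  0.39  1.35 -0.    1.4  -0.99]
offset [  2.6   3.9 126. ] rot [-0.0018 -0.     -0.0076]
[(0.84, [0.539, 0.159, 0.135])]
[(0.93, [0.542, 0.16, 0.004]), (0.71, [0.706, 0.277, 0.001])]
```

View pics/back1.png

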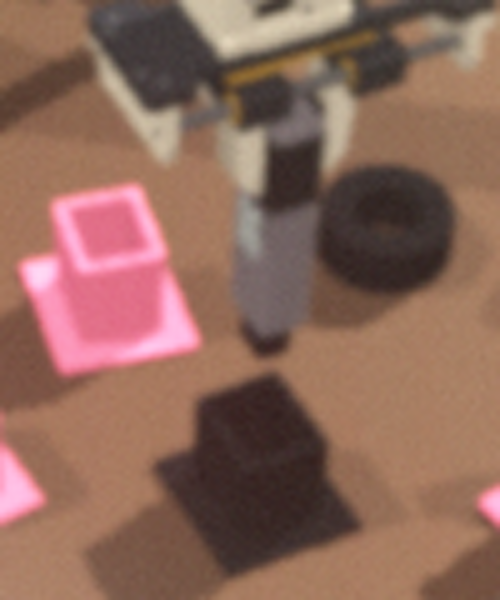

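apply_moves(motion=[{"offset": [1, 1.5, 5], "rotation": [-0.001, 0, -0.003]}, {"offset": [1, 1.5, 10], "rotation": [-0.001, 0, -0.003]}, {"offset": [0.5, 1, 14], "rotation": [0, 0, -0.001]}, {"offset": [0, 0, 10], "rotation": [0, 0, 0]}, {"offset": [0, 0, 5], "rotation": [0, 0, 0]}, {"offset": [0, 0, 0], "rotation": [0, 0, 0]}, {"offset": [0, 0, 0], "rotation": [0, 0, 0]}])

```text
time: 14.32
tool_pos: [0.5405, 0.1641, 0.2799]
tool_rot: [3.14, 0.001, 2.719]
contact_force: [0.2, 0.1, -1.3]
opening: 0.0298
```

```bash
python3 -c "
from h import *
go([.5405,.1627,.2013],2.7177)
"
```

```text
t 14.32 pos [0.5405 0.1641 0.2799] rot [3.1397e+00 1.4000e-03 2.7189e+00] F [ 0.21  0.06 -1.29] M [ 0.032 -0.036 -0.013] open 0.0298 q [ 0.16  0.42  1.43  0.    1.28 -0.99]
offset [-0.5 -1.4 78.6] rot [0.0019 0.0014 0.0012]
```

Aligned to within 1.5 mm, with the nose at 88 mm. I'll insert most of the way.

apply_moves(motion=[{"offset": [-0.3, -0.7, 7], "rotation": [0.001, 0.001, 0.001]}, {"offset": [-0.2, -0.7, 12], "rotation": [0.001, 0, 0]}, {"offset": [0, 0, 14], "rotation": [0, 0, 0]}, {"offset": [0, 0, 13], "rotation": [0, 0, 0]}, {"offset": [0, 0, 10], "rotation": [0, 0, 0]}, {"offset": [0, 0, 7], "rotation": [0, 0, 0]}, {"offset": [0, 0, 3], "rotation": [0, 0, 0]}, {"offset": [0, 0, 0], "rotation": [0, 0, 0]}, {"offset": [0, 0, 0], "rotation": [0, 0, 0]}])

```text
time: 15.07
tool_pos: [0.5424, 0.1627, 0.2128]
tool_rot: [3.138, 0.007, 2.718]
contact_force: [0.6, 0.1, -2.1]
opening: 0.0295
```

```bash
python3 -c "
from h import *
go([.5405,.1627,.2013],2.7177)
"
```

```text
t 15.07 pos [0.5424 0.1627 0.2128] rot [3.1377 0.0069 2.7178] F [ 0.55  0.14 -2.11] M [-0.005 -0.046  0.004] open 0.0295 q [ 0.16  0.49  1.53 -0.    1.12 -0.99]
offset [ 1.9 -0.8 11.5] rot [0.0039 0.0069 0.0001]
```

apply_moves(motion=[{"offset": [1, -0.4, 3], "rotation": [0.002, 0.003, 0]}, {"offset": [1, -0.4, 3], "rotation": [0.001, 0.003, 0]}, {"offset": [0, 0, 2.5], "rotation": [0, 0, 0]}, {"offset": [0, 0, 1], "rotation": [0, 0, 0]}, {"offset": [0, 0, 0], "rotation": [0, 0, 0]}])

```text
time: 15.48
tool_pos: [0.5411, 0.163, 0.2045]
tool_rot: [3.139, 0.004, 2.718]
contact_force: [-0.1, 0.4, -1.0]
opening: 0.0299
```

```bash
python3 -c "
from h import *
go([.5405,.1627,.2013],2.7177)
"
```

```text
t 15.48 pos [0.5411 0.163  0.2045] rot [3.1386 0.0038 2.7178] F [-0.1   0.4  -1.05] M [-0.002 -0.022 -0.013] open 0.0299 q [ 0.16  0.49  1.54  0.    1.1  -0.99]
offset [ 0.4 -0.5  3.2] rot [0.003  0.0038 0.0001]
```

apply_moves(motion=[{"offset": [0.3, -0.3, 1.2], "rotation": [0.002, 0.002, 0]}, {"offset": [0, 0, 1.2], "rotation": [0, 0.001, 0]}, {"offset": [0, 0, 1.2], "rotation": [0, 0, 0]}, {"offset": [0, 0, 0.5], "rotation": [0, 0, 0]}, {"offset": [0, 0, 0], "rotation": [0, 0, 0]}])

```text
time: 15.9
tool_pos: [0.541, 0.1628, 0.2014]
tool_rot: [3.14, 0.002, 2.718]
contact_force: [-0.4, -0.2, -1.2]
opening: 0.0301
```

```bash
python3 -c "
from h import *
go([.5405,.1627,.2013],2.7177)
"
```

```text
t 15.9 pos [0.541  0.1628 0.2014] rot [3.1400e+00 2.1000e-03 2.7179e+00] F [-0.44 -0.23 -1.24] M [-0.04  -0.002  0.034] open 0.0301 q [ 0.16  0.5   1.54  0.    1.1  -0.99]
offset [ 0.4 -0.3  0.1] rot [0.0016 0.0021 0.0002]
```

apply_moves(motion=[{"offset": [0.3, 0, 0.7], "rotation": [0.001, 0.002, 0]}, {"offset": [0, 0, 0.5], "rotation": [0, 0, 0]}, {"offset": [0, 0, 0], "rotation": [0, 0, 0]}])

```text
time: 16.15
tool_pos: [0.5411, 0.1629, 0.2013]
tool_rot: [3.14, 0.002, 2.718]
contact_force: [-0.6, -0.1, -1.8]
opening: 0.0298
```

```bash
python3 -c "
from h import *
go([.5405,.1627,.2013],2.7177)
"
```

```text
t 16.15 pos [0.5411 0.1629 0.2013] rot [3.1403e+00 1.6000e-03 2.7179e+00] F [-0.56 -0.1  -1.77] M [ 0.013  0.019 -0.013] open 0.0298 q [ 0.16  0.5   1.54  0.    1.1  -0.99]
offset [ 0.5 -0.4 -0. ] rot [0.0013 0.0016 0.0002]
```

apply_moves(motion=[{"offset": [0, 0, 1.5], "rotation": [0, 0, 0]}, {"offset": [0, 0, 1.5], "rotation": [0, 0, 0]}])

```text
time: 16.32
tool_pos: [0.5415, 0.1628, 0.2012]
tool_rot: [3.14, 0.004, 2.718]
contact_force: [-4.2, -1.5, 14.4]
opening: 0.0303
```

```bash
python3 -c "
from h import *
from cell import *
q=read_camera('scene')
go([.5405,.1627,.2013],2.7177)
print([ (round(d['score'],2),np.round(d['location'],3).tolist()) for d in tip_of('scanner',q)[:2]])
"
```

```text
t 16.37 pos [0.5414 0.1628 0.2012] rot [3.1397 0.0038 2.7183] F [-4.02 -1.06 12.81] M [-0.411  1.171 -0.032] open 0.0297 q [ 0.16  0.5   1.54 -0.    1.1  -0.99]
offset [ 0.8 -0.4 -0.1] rot [0.0019 0.0038 0.0006]
[(0.94, [0.542, 0.166, 0.009]), (0.73, [0.539, 0.164, 0.002])]
```

The scanner is seated on the dock floor, shown by the contact force. I'll relax and release.

apply_moves(motion=[{"offset": [0, 0, 0], "rotation": [0, 0, 0]}, {"offset": [0, 0, 0], "rotation": [0, 0, 0]}])

```text
time: 16.58
tool_pos: [0.5413, 0.1628, 0.2015]
tool_rot: [3.139, 0.004, 2.718]
contact_force: [-0.9, -0.4, -1.2]
opening: 0.0298
```

apply_moves(motion=[{"offset": [0, 0, 0], "rotation": [0, 0, 0]}, {"offset": [0, 0, 0], "rotation": [0, 0, 0]}, {"offset": [0, 0, 0], "rotation": [0, 0, 0]}, {"offset": [0, 0, 0], "rotation": [0, 0, 0]}, {"offset": [0, 0, 0], "rotation": [0, 0, 0]}, {"offset": [0, 0, 0], "rotation": [0, 0, 0]}], grip=0.3)

```text
time: 17.08
tool_pos: [0.5415, 0.163, 0.2001]
tool_rot: [3.139, 0.003, 2.718]
contact_force: [-0.4, 0.1, 0.2]
opening: 0.0632
```

```bash
python3 -c "
from h import *
from cell import *
import cv2
q=read_camera('scene')
go([.5405,.1627,.320],2.7177)
cv2.imwrite('pics/rel1.png',cv2.resize(q['img'][100:220,260:360,::-1],None,fx=5,fy=5,interpolation=cv2.INTER_CUBIC))
"
```

```text
t 17.13 pos [0.5415 0.163  0.2001] rot [3.1394 0.0033 2.7181] F [ 0.24 -1.18  0.18] M [ 0.051 -0.045 -0.003] open 0.0637 q [ 0.16  0.5   1.54  0.    1.09 -0.99]
offset [   0.4   -0.4 -119.9] rot [0.0022 0.0033 0.0004]
```

View pics/rel1.png

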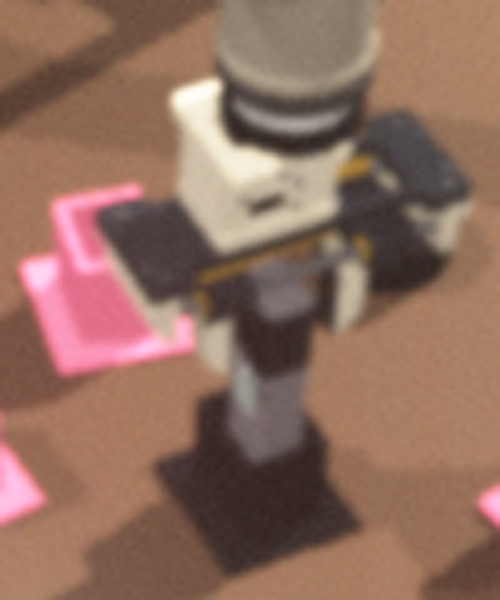

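The scanner is standing and the jaws are clear of it. I'll rise straight up.

apply_moves(motion=[{"offset": [0, 0, -8], "rotation": [0, 0, 0]}, {"offset": [0, 0, -18], "rotation": [0, 0, 0]}, {"offset": [0, 0, -24], "rotation": [0, 0, 0]}, {"offset": [0, 0, -24], "rotation": [0, 0, 0]}, {"offset": [0, 0, -18], "rotation": [0, 0, 0]}, {"offset": [0, 0, -8], "rotation": [0, 0, 0]}, {"offset": [0, 0, 0], "rotation": [0, 0, 0]}], grip=0.3)

```text
time: 17.72
tool_pos: [0.5405, 0.1628, 0.3062]
tool_rot: [3.141, 0.002, 2.718]
contact_force: [0.3, 0.9, 0.3]
opening: 0.0639
```

```bash
python3 -c "
from h import *
from cell import *
import cv2
q=read_camera('scene')
a=np.radians(45-18.6)+np.pi/2
print(a)
go([.423,-.192,.30],a)
print([ (round(d['score'],2),np.round(d['location'],3).tolist()) for d in tip_of('scanner',q)[:2]])
cv2.imwrite('pics/rel2.png',cv2.resize(q['img'][60:220,230:390,::-1],None,fx=3,fy=3,interpolation=cv2.INTER_CUBIC))
"
```

```text
2.0315632493213993
t 17.77 pos [0.5403 0.1628 0.3054] rot [3.141e+00 8.000e-04 2.718e+00] F [-0.48 -0.73 -0.28] M [ 0.003 -0.064  0.006] open 0.0644 q [ 0.16  0.4   1.39  0.    1.34 -0.99]
offset [ -38.9 -371.6    5.2] rot [9.000e-04 6.000e-04 6.865e-01]
[(0.93, [0.539, 0.164, 0.008]), (0.25, [0.513, -0.169, 0.057])]
```

View pics/rel2.png

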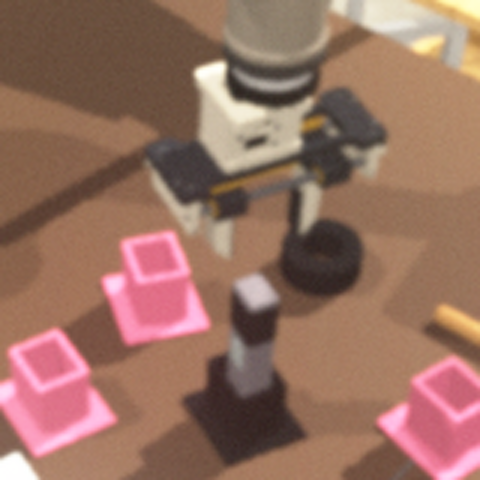

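```bash
python3 -c "
from h import *
w=np.array([.3,.6,.9,1,1,1,1,1,1,.9,.6,.3]);w/=w.sum()
R=Ro.from_euler('xyz',[np.pi,0,2.718]);d=np.array([-.117,-.355,0])*1e3
for k in w:
    print((R.inv().apply(d*k)).round(0),round(.6865*k,3)); R=R*Ro.from_rotvec([0,0,.6865*k])
"
```

```text
[ -1. -12.  -0.] 0.021
[ -3. -23.  -0.] 0.043
[ -6. -35.  -0.] 0.064
[ -9. -38.  -0.] 0.072
[-12. -37.  -0.] 0.072
[-14. -36.  -0.] 0.072
[-17. -35.  -0.] 0.072
[-19. -34.  -0.] 0.072
[-22. -32.  -0.] 0.072
[-22. -28.  -0.] 0.064
[-16. -17.  -0.] 0.043
[-8. -8. -0.] 0.021
```

apply_moves(motion=[{"offset": [-1, -12, 0], "rotation": [0, 0, 0.021]}, {"offset": [-3, -23, 0], "rotation": [0, 0, 0.043]}, {"offset": [-6, -35, 0], "rotation": [0, 0, 0.064]}, {"offset": [-9, -38, 0], "rotation": [0, 0, 0.072]}, {"offset": [-12, -37, 0], "rotation": [0, 0, 0.072]}, {"offset": [-14, -36, 0], "rotation": [0, 0, 0.072]}, {"offset": [-17, -35, 0], "rotation": [0, 0, 0.072]}, {"offset": [-19, -34, 0], "rotation": [0, 0, 0.072]}, {"offset": [-22, -32, 0], "rotation": [0, 0, 0.072]}, {"offset": [-22, -28, 0], "rotation": [0, 0, 0.064]}, {"offset": [-16, -17, 0], "rotation": [0, 0, 0.043]}, {"offset": [-6, -6, 0], "rotation": [0, 0, 0.021]}], grip=0.3)

```text
time: 18.82
tool_pos: [0.4016, -0.2044, 0.288]
tool_rot: [-3.115, -0.018, 1.99]
contact_force: [0.6, -0.5, -0.5]
opening: 0.0646
```

apply_moves(motion=[{"offset": [0, 0, 0], "rotation": [0, 0, 0]}, {"offset": [0, 0, 0], "rotation": [0, 0, 0]}, {"offset": [0, 0, 0], "rotation": [0, 0, 0]}])

```text
time: 19.07
tool_pos: [0.3981, -0.2063, 0.2849]
tool_rot: [-3.111, -0.024, 1.982]
contact_force: [-0.4, 0.8, 0.1]
opening: 0.0647
```

```bash
python3 -c "
from h import *
from cell import *
import cv2
a=2.0316
go([.423,-.192,.22],a)
q=read_camera('scene');p=read_camera('top')
for n in('lug','near_corner','far_corner'): print(n,[ (round(d['score'],2),np.round(d['location'],3).tolist()) for i in(p,q) for d in tip_of(n,i)[:1]])
cv2.imwrite('pics/lug1.png',np.hstack([cv2.resize(q['img'][160:280,150:270,::-1],None,fx=4,fy=4,interpolation=cv2.INTER_CUBIC)]))
"
```

```text
t 19.07 pos [ 0.3981 -0.2063  0.2849] rot [-3.1113 -0.0236  1.9822] F [-0.38  0.82  0.14] M [-0.049 -0.003  0.037] open 0.0647 q [-0.64  0.23  1.71 -0.02  1.24 -1.05]
offset [ 1.6 30.5 64.1] rot [-0.0297 -0.0243 -0.049 ]
lug [(0.83, [0.422, -0.194, 0.106]), (0.79, [0.429, -0.197, 0.112])]
near_corner [(0.87, [0.394, -0.208, 0.071]), (0.66, [0.389, -0.207, 0.072])]
far_corner [(0.68, [0.642, -0.123, 0.072]), (0.76, [0.64, -0.128, 0.07])]
```

View pics/lug1.png

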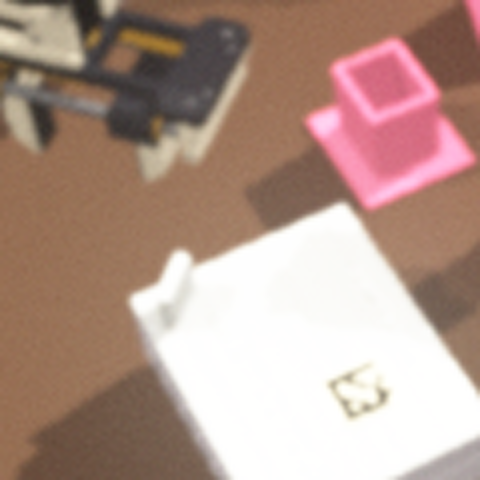

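apply_moves(motion=[{"offset": [0, 4, 0], "rotation": [-0.007, -0.006, -0.012]}, {"offset": [0.5, 8, 4], "rotation": [-0.008, -0.006, -0.012]}, {"offset": [0.5, 9, 8], "rotation": [-0.008, -0.006, -0.012]}, {"offset": [0.5, 6, 8], "rotation": [-0.007, -0.006, -0.012]}, {"offset": [0, 2, 4], "rotation": [0, 0, 0]}, {"offset": [0, 0, 0], "rotation": [0, 0, 0]}, {"offset": [0, 0, 0], "rotation": [0, 0, 0]}, {"offset": [0, 0, 0], "rotation": [0, 0, 0]}])

```text
time: 20.13
tool_pos: [0.4279, -0.1901, 0.2601]
tool_rot: [3.136, 0.005, 2.039]
contact_force: [-0.1, -0.1, 0.5]
opening: 0.0641
```

```bash
python3 -c "
from h import *
from cell import *
go([.4235,-.193,.146],2.0316)
"; python3 ov.py ov3 150 160 100 110 5
```

```text
t 20.13 pos [ 0.4279 -0.1901  0.2601] rot [3.1359 0.0052 2.0391] F [-0.09 -0.14  0.46] M [-0.156  0.012 -0.085] open 0.0641 q [-0.58  0.27  1.73  0.    1.14 -1.05]
offset [ -0.   -5.9 114.1] rot [0.0057 0.0052 0.0075]
```

View pics/ov3.png

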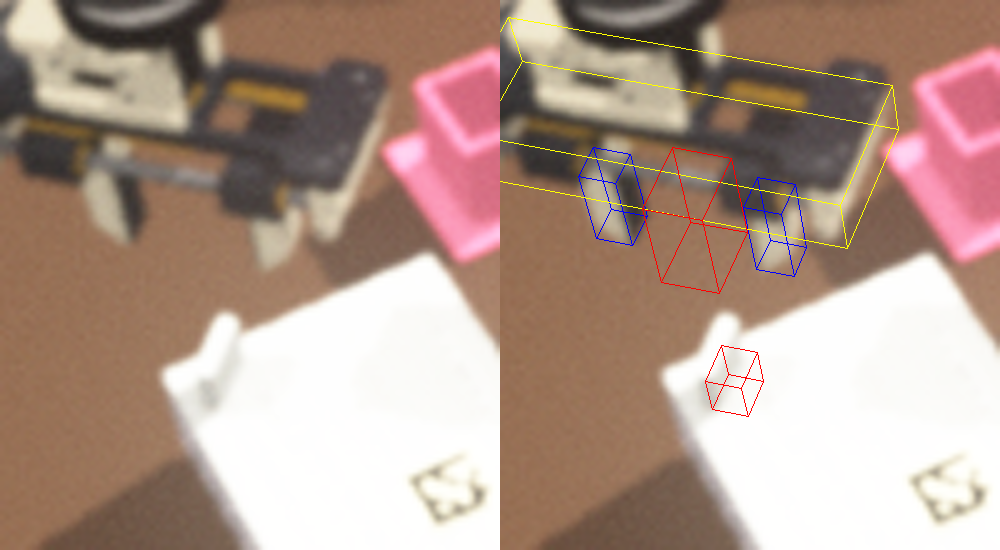

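apply_moves(motion=[{"offset": [0, -1.5, 6], "rotation": [0.002, 0.002, 0.003]}, {"offset": [0, -2, 14], "rotation": [0.002, 0.002, 0.003]}, {"offset": [0, -1.5, 16], "rotation": [0, 0, 0]}, {"offset": [0, 0, 14], "rotation": [0, 0, 0]}, {"offset": [0, 0, 7], "rotation": [0, 0, 0]}, {"offset": [0, 0, 0], "rotation": [0, 0, 0]}, {"offset": [0, 0, 0], "rotation": [0, 0, 0]}, {"offset": [0, 0, 0], "rotation": [0, 0, 0]}])

```text
time: 20.85
tool_pos: [0.4234, -0.1945, 0.2023]
tool_rot: [3.138, 0.006, 2.029]
contact_force: [-0.5, -0.5, 0.1]
opening: 0.0643
```

```bash
python3 -c "
from h import *
from cell import *
go([.4235,-.193,.146],2.0316)
"
```

```text
t 20.85 pos [ 0.4234 -0.1945  0.2023] rot [3.1381 0.0055 2.0294] F [-0.45 -0.5   0.07] M [-0.014  0.031 -0.026] open 0.0643 q [-0.6   0.33  1.82  0.    0.99 -1.05]
offset [ 1.7  0.5 56.3] rot [ 0.0034  0.0055 -0.0022]
```

apply_moves(motion=[{"offset": [0.5, 0, 5], "rotation": [0.001, 0.002, -0.001]}, {"offset": [0.5, 0.5, 10], "rotation": [0.001, 0.002, -0.001]}, {"offset": [0.5, 0, 13], "rotation": [0.001, 0.002, 0]}, {"offset": [0, 0, 12], "rotation": [0, 0, 0]}, {"offset": [0, 0, 9], "rotation": [0, 0, 0]}, {"offset": [0, 0, 4], "rotation": [0, 0, 0]}, {"offset": [0, 0, 0], "rotation": [0, 0, 0]}, {"offset": [0, 0, 0], "rotation": [0, 0, 0]}])

```text
time: 21.52
tool_pos: [0.425, -0.1936, 0.1474]
tool_rot: [3.138, 0.005, 2.032]
contact_force: [0.4, 0.1, 0.1]
opening: 0.0643
```

```bash
python3 -c "
from h import *
from cell import *
go([.4235,-.193,.146],2.0316)
"; python3 ov.py ov4 150 180 100 110 5
```

```text
t 21.52 pos [ 0.425  -0.1936  0.1474] rot [3.1382 0.0046 2.0321] F [0.37 0.09 0.12] M [-0.056  0.003 -0.029] open 0.0643 q [-0.59  0.42  1.88  0.    0.84 -1.05]
offset [ 1.2 -1.1  1.4] rot [0.0034 0.0046 0.0006]
```

View pics/ov4.png

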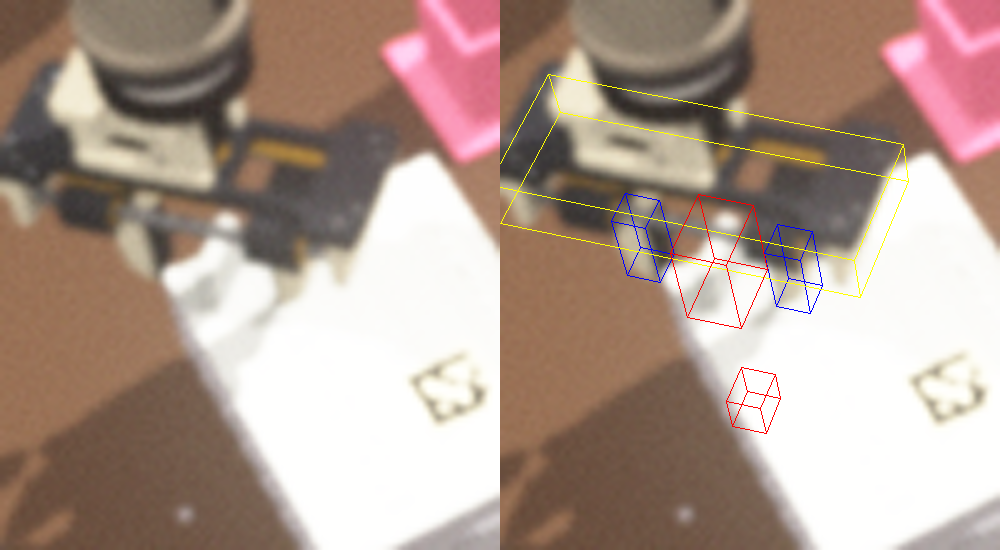

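The lug stands between the fingers, about midway. I'll close in steps at low force so any off-centre contact shows up.

apply_moves(motion=[{"offset": [0.6, -0.6, 0.5], "rotation": [0.003, 0.004, 0]}, {"offset": [0.4, -0.4, 0.5], "rotation": [0, 0, 0]}, {"offset": [0, 0, 0], "rotation": [0, 0, 0]}, {"offset": [0, 0, 0], "rotation": [0, 0, 0]}, {"offset": [0, 0, 0], "rotation": [0, 0, 0]}, {"offset": [0, 0, 0], "rotation": [0, 0, 0]}, {"offset": [0, 0, 0], "rotation": [0, 0, 0]}], grip=0.8, grip_force=5)

```text
time: 22.15
tool_pos: [0.4245, -0.1938, 0.1485]
tool_rot: [3.139, 0.004, 2.032]
contact_force: [0.4, 0.3, -0.3]
opening: 0.0223
```

```bash
python3 -c "
from h import *
from cell import *
go([.4235,-.193,.146],2.0316)
"; python3 ov.py ov5 160 200 80 80 6
```

```text
t 22.15 pos [ 0.4245 -0.1938  0.1485] rot [3.1392 0.0043 2.0322] F [ 0.43  0.32 -0.35] M [-0.074  0.085 -0.028] open 0.0223 q [-0.59  0.42  1.87 -0.    0.85 -1.05]
offset [ 1.2 -0.6  2.5] rot [0.0024 0.0043 0.0006]
```

View pics/ov5.png

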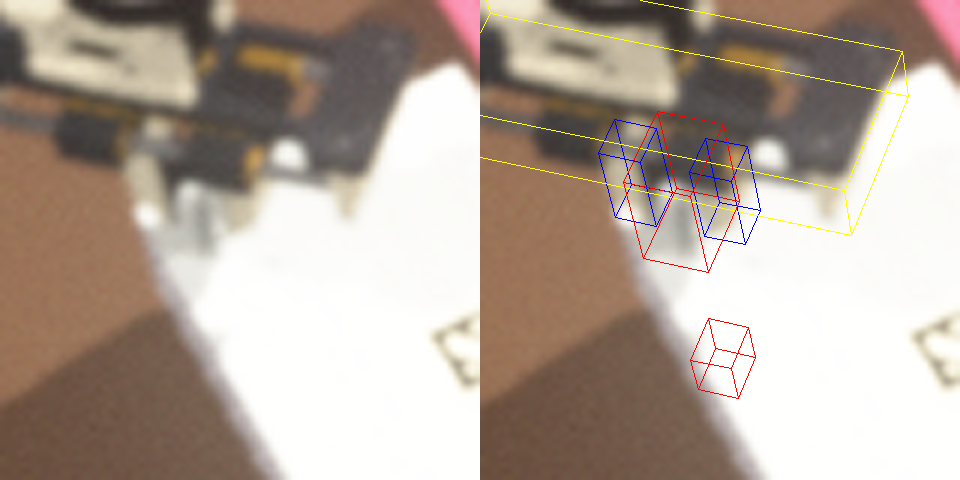

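apply_moves(motion=[{"offset": [0.7, -0.5, 1.5], "rotation": [0.002, 0.003, 0]}, {"offset": [0, 0, 1], "rotation": [0, 0, 0]}, {"offset": [0, 0, 0], "rotation": [0, 0, 0]}, {"offset": [0, 0, 0], "rotation": [0, 0, 0]}], grip=1, grip_force=5)

```text
time: 22.53
tool_pos: [0.4235, -0.1935, 0.146]
tool_rot: [-3.141, 0.001, 2.032]
contact_force: [-0.1, 0.3, 2.0]
opening: 0.0099
```

```bash
python3 -c "
from h import *
from cell import *
go([.4235,-.193,.146],2.0316)
s=observe();print('tool F',Ro.from_euler('xyz',s['tool_rot']).inv().apply(s['contact_force']).round(2))
q=read_camera('scene')
for n in('near_corner','far_corner','tag'): print(n,[ (round(d['score'],2),np.round(d['location'],3).tolist()) for d in tip_of(n,q)[:1]])
"
```

```text
t 22.53 pos [ 0.4235 -0.1935  0.146 ] rot [-3.1414e+00  1.1000e-03  2.0321e+00] F [-0.11  0.33  1.99] M [-0.022  0.127 -0.053] open 0.0099 q [-0.59  0.42  1.88 -0.    0.84 -1.05]
offset [0.4 0.2 0. ] rot [-0.0001  0.0011  0.0005]
tool F [ 0.34  0.05 -1.99]
near_corner [(0.84, [0.39, -0.206, 0.074])]
far_corner [(0.6, [0.64, -0.122, 0.07])]
tag [(0.58, [0.558, -0.162, 0.073])]
```

Gripped at 9.9 mm opening with almost no lateral force. I'll firm up the grip, then plan the peel about the far corner.

apply_moves(motion=[{"offset": [0, 0, 0], "rotation": [0, 0, 0]}, {"offset": [0, 0, 0], "rotation": [0, 0, 0]}, {"offset": [0, 0, 0], "rotation": [0, 0, 0]}], grip=1, grip_force=50)

```text
time: 22.98
tool_pos: [0.4236, -0.1935, 0.146]
tool_rot: [-3.142, 0.001, 2.032]
contact_force: [-0.1, -0.1, 2.1]
opening: 0.0096
```

```bash
cat > peel.py <<'E'
from h import *
from cell import *
import sys,json,os
s=observe()
if not os.path.exists("ref.json"): json.dump([list(map(float,s["tool_pos"])),list(map(float,s["tool_rot"]))],open("ref.json","w"))
p0,r0=json.load(open("ref.json"));p0=np.array(p0);R0=Ro.from_euler("xyz",r0)
far=np.array([.641,-.123,.068]);pv=R0.inv().apply(far-p0)
th=float(sys.argv[1]); up=float(sys.argv[2]) if len(sys.argv)>2 else 0
Rt=R0*Ro.from_rotvec([th,0,0]); tgt=far-Rt.apply(pv)+[0,0,up]
print("pivot",pv.round(4),"target",tgt.round(4)); go(tgt,0,Rt=Rt)
Rn=Ro.from_euler("xyz",s["tool_rot"]); w=(R0.inv()*Rn).as_rotvec();print("turned",w.round(4),"far corner moved mm",((s["tool_pos"]+Rn.apply(pv)-far)*1e3).round(1))
E
python3 peel.py 0.04
```

```text
pivot [-0.0336  0.2261  0.0781] target [ 0.4265 -0.192   0.155 ]
t 22.98 pos [ 0.4236 -0.1935  0.146 ] rot [-3.1415e+00  1.3000e-03  2.0321e+00] F [-0.14 -0.09  2.09] M [-0.077  0.126 -0.028] open 0.0096 q [-0.59  0.42  1.88 -0.    0.84 -1.05]
offset [-0.   3.3 -9. ] rot [ 0.04  0.   -0.  ]
turned [0. 0. 0.] far corner moved mm [ 0. -0.  0.]
```

apply_moves(motion=[{"offset": [0, 0.6, -1.8], "rotation": [0.008, 0, 0]}, {"offset": [0, 0.6, -1.8], "rotation": [0.008, 0, 0]}, {"offset": [0, 0.6, -1.8], "rotation": [0.008, 0, 0]}, {"offset": [0, 0.6, -1.8], "rotation": [0.008, 0, 0]}])

```text
time: 23.32
tool_pos: [0.4259, -0.1924, 0.1531]
tool_rot: [-3.107, 0.001, 2.031]
contact_force: [0.2, -0.4, -0.4]
opening: 0.0101
```

```bash
python3 peel.py 0.06
```

```text
pivot [-0.0336  0.2261  0.0781] target [ 0.4281 -0.1912  0.1595]
t 23.32 pos [ 0.4259 -0.1924  0.1531] rot [-3.1069e+00  1.0000e-03  2.0312e+00] F [ 0.19 -0.42 -0.41] M [-0.068 -0.164 -0.001] open 0.0101 q [-0.57  0.42  1.85 -0.04  0.89 -1.01]
offset [ 0.1  2.3 -6.4] rot [ 0.0254 -0.0003 -0.0008]
turned [0.0346 0.0003 0.0009] far corner moved mm [-0.1 -0.4 -0.7]
```

apply_moves(motion=[{"offset": [0, 0.6, -1.9], "rotation": [0.008, 0, 0]}, {"offset": [0, 0.6, -1.9], "rotation": [0.008, 0, 0]}, {"offset": [0, 0.6, -1.9], "rotation": [0.008, 0, 0]}, {"offset": [0, 0.6, -1.9], "rotation": [0.008, 0, 0]}])

```text
time: 23.65
tool_pos: [0.4288, -0.1912, 0.1616]
tool_rot: [-3.071, 0.002, 2.032]
contact_force: [-0.1, -0.5, -0.2]
opening: 0.0098
```

```bash
python3 peel.py 0.11;  python3 - <<'E'
from cell import *
import cv2,numpy as np
q=read_camera("scene")
cv2.imwrite("pics/peel1.png",cv2.resize(q["img"][170:320,150:300,::-1],None,fx=4,fy=4,interpolation=cv2.INTER_CUBIC))
for n in('near_corner','far_corner','tag','pan_a'): print(n,[ (round(d['score'],2),np.round(d['location'],3).tolist()) for d in tip_of(n,q)[:1]])
E
```

```text
pivot [-0.0336  0.2261  0.0781] target [ 0.4324 -0.189   0.1704]
t 23.65 pos [ 0.4288 -0.1912  0.1616] rot [-3.0709e+00  1.8000e-03  2.0320e+00] F [-0.15 -0.5  -0.16] M [-0.196  0.065 -0.028] open 0.0098 q [-0.55  0.42  1.82 -0.08  0.94 -0.97]
offset [ 0.4  3.6 -9.1] rot [ 0.0393  0.0006 -0.0001]
turned [ 0.0707 -0.0006  0.0001] far corner moved mm [-0.1 -0.5 -0.2]
near_corner [(0.94, [0.388, -0.209, 0.091])]
far_corner [(0.71, [0.639, -0.124, 0.07])]
tag [(0.78, [0.561, -0.161, 0.08])]
pan_a []
```

View pics/peel1.png

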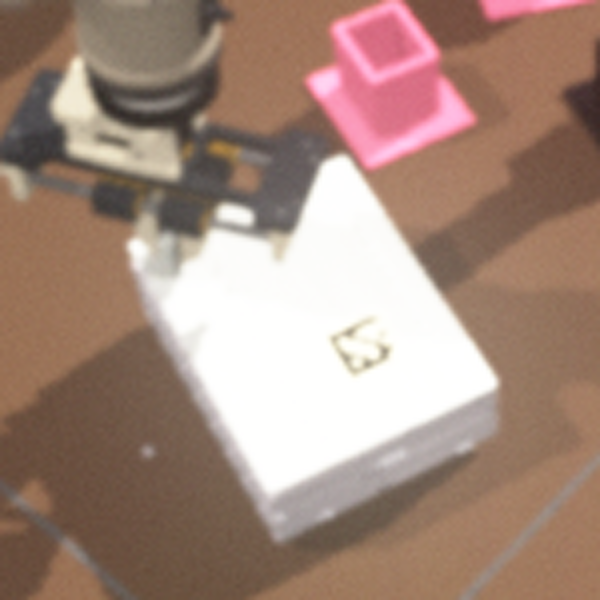

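The peel is working: the near corner has risen about 19 mm (network z 0.091) and the far corner is still at 70 mm. I'll go on to about 0.11 rad and then pause.

apply_moves(motion=[{"offset": [0, 0.7, -1.8], "rotation": [0.008, 0, 0]}, {"offset": [0, 0.8, -1.8], "rotation": [0.008, 0, 0]}, {"offset": [0, 0.7, -1.8], "rotation": [0.008, 0, 0]}, {"offset": [0, 0.7, -1.8], "rotation": [0.008, 0, 0]}, {"offset": [0, 0.6, -1.2], "rotation": [0.005, 0, 0]}, {"offset": [0, 0, 0], "rotation": [0, 0, 0]}])

```text
time: 24.4
tool_pos: [0.4325, -0.1892, 0.1699]
tool_rot: [-3.031, 0.001, 2.03]
contact_force: [0.2, -1.8, -0.6]
opening: 0.0098
```

```bash
python3 peel.py 0.11;  python3 - <<'E'
from cell import *
import cv2,numpy as np
q=read_camera("scene")
cv2.imwrite("pics/peel2.png",cv2.resize(q["img"][170:320,150:300,::-1],None,fx=4,fy=4,interpolation=cv2.INTER_CUBIC))
for n in('near_corner','far_corner','tag'): print(n,[ (round(d['score'],2),np.round(d['location'],3).tolist()) for d in tip_of(n,q)[:1]])
E
```

```text
pivot [-0.0336  0.2261  0.0781] target [ 0.4324 -0.189   0.1704]
t 24.4 pos [ 0.4325 -0.1892  0.1699] rot [-3.0308e+00  1.0000e-03  2.0304e+00] F [ 0.16 -1.82 -0.55] M [-0.225 -0.01  -0.154] open 0.0098 q [-0.52  0.42  1.79 -0.11  1.   -0.92]
offset [ 0.2  0.  -0.4] rot [-0.0007 -0.0005 -0.0016]
turned [0.1107 0.0004 0.0016] far corner moved mm [ 0.  -0.5 -0.6]
near_corner [(0.66, [0.394, -0.207, 0.101])]
far_corner [(0.77, [0.64, -0.125, 0.068])]
tag [(0.85, [0.562, -0.163, 0.083])]
```

View pics/peel2.png

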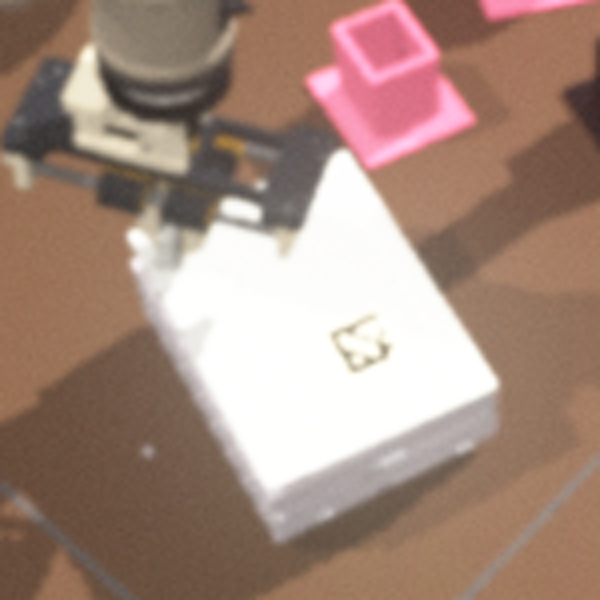

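apply_moves(motion=[{"offset": [0, -0.2, -1.5], "rotation": [0, 0, 0]}, {"offset": [0, -0.2, -2], "rotation": [0, 0, 0]}, {"offset": [0, -0.3, -2.5], "rotation": [0, 0, 0]}, {"offset": [0, -0.3, -2.5], "rotation": [0, 0, 0]}, {"offset": [0, -0.3, -3], "rotation": [0, 0, 0]}, {"offset": [0, -0.3, -3], "rotation": [0, 0, 0]}, {"offset": [0, -0.3, -3], "rotation": [0, 0, 0]}])

```text
time: 25.18
tool_pos: [0.4311, -0.1885, 0.1876]
tool_rot: [-3.029, -0.003, 2.03]
contact_force: [-0.2, 0.5, -1.1]
opening: 0.0095
```

```bash
python3 peel.py 0.11 0.03
```

```text
pivot [-0.0336  0.2261  0.0781] target [ 0.4324 -0.189   0.2004]
t 25.18 pos [ 0.4311 -0.1885  0.1876] rot [-3.0292 -0.0034  2.0303] F [-0.22  0.46 -1.13] M [-0.031  0.159  0.06 ] open 0.0095 q [-0.53  0.4   1.77 -0.11  1.04 -0.93]
offset [ -1.   -0.4 -12.8] rot [-0.0023 -0.0048 -0.0012]
turned [0.1123 0.0047 0.0015] far corner moved mm [-1.7  0.5 16.5]
```

apply_moves(motion=[{"offset": [-0.5, -0.3, -3], "rotation": [-0.001, -0.002, 0]}, {"offset": [-0.5, -0.5, -4], "rotation": [-0.001, -0.002, 0]}, {"offset": [0, -0.5, -5], "rotation": [0, 0, 0]}, {"offset": [0, -0.6, -6], "rotation": [0, 0, 0]}, {"offset": [0, -0.7, -7], "rotation": [0, 0, 0]}, {"offset": [0, -0.7, -7], "rotation": [0, 0, 0]}])

```text
time: 25.68
tool_pos: [0.4315, -0.189, 0.2226]
tool_rot: [-3.031, -0.0, 2.031]
contact_force: [-0.6, 0.1, -2.9]
opening: 0.0096
```

```bash
python3 peel.py 0.0 0.21; python3 - <<'E'
from cell import *
import cv2,numpy as np
q=read_camera("scene")
cv2.imwrite("pics/lift2.png",cv2.resize(q["img"][150:310,150:310,::-1],None,fx=3.5,fy=3.5,interpolation=cv2.INTER_CUBIC))
E
```

```text
pivot [-0.0336  0.2261  0.0781] target [ 0.4236 -0.1935  0.356 ]
t 25.68 pos [ 0.4315 -0.189   0.2226] rot [-3.0309e+00 -1.0000e-04  2.0312e+00] F [-0.6   0.12 -2.95] M [-0.102  0.11   0.051] open 0.0096 q [-0.53  0.35  1.73 -0.1   1.13 -0.94]
offset [  -0.5  -23.8 -131.6] rot [-0.1106 -0.0014 -0.0008]
turned [0.1106 0.0014 0.0008] far corner moved mm [-1.1 -0.  52.1]
```

View pics/lift2.png

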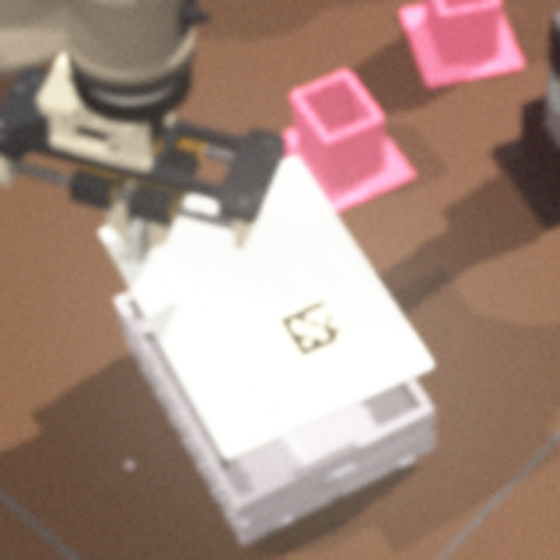

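The cover is clear of the pan and the pans stay put. Now I'll lift on and level it.

apply_moves(motion=[{"offset": [0, -0.8, -8], "rotation": [-0.005, 0, 0]}, {"offset": [0, -1, -10], "rotation": [-0.01, 0, 0]}, {"offset": [0, -1, -12], "rotation": [-0.013, 0, 0]}, {"offset": [0, -1, -14], "rotation": [-0.014, 0, 0]}, {"offset": [0, -0.8, -15], "rotation": [-0.014, 0, 0]}, {"offset": [0, -0.6, -15], "rotation": [-0.014, 0, 0]}, {"offset": [0, -0.4, -14], "rotation": [-0.014, 0, 0]}, {"offset": [0, -0.2, -12], "rotation": [-0.013, 0, 0]}, {"offset": [0, 0, -10], "rotation": [-0.009, 0, 0]}, {"offset": [0, 0, -7], "rotation": [-0.004, 0, 0]}, {"offset": [0, 0, -4], "rotation": [0, 0, 0]}, {"offset": [0, 0, 0], "rotation": [0, 0, 0]}])

```text
time: 26.73
tool_pos: [0.4315, -0.1884, 0.3613]
tool_rot: [3.126, 0.007, 2.033]
contact_force: [0.2, -0.3, -1.9]
opening: 0.0098
```

```bash
python3 peel.py 0.0 0.20
```

```text
pivot [-0.0336  0.2261  0.0781] target [ 0.4236 -0.1935  0.346 ]
t 26.73 pos [ 0.4315 -0.1884  0.3613] rot [3.1262 0.0074 2.0329] F [ 0.23 -0.29 -1.86] M [-0.121  0.262  0.019] open 0.0098 q [-0.58  0.19  1.55  0.01  1.4  -1.04]
offset [-0.9 -9.6 15.1] rot [0.0155 0.0062 0.0009]
turned [-0.0155 -0.0062 -0.0009] far corner moved mm [  9.1   5.4 219. ]
```

apply_moves(motion=[{"offset": [0, 0, 0], "rotation": [0.006, 0.003, 0]}, {"offset": [0, 0, 0], "rotation": [0.006, 0.002, 0]}, {"offset": [0, 0, 0], "rotation": [0, 0, 0]}, {"offset": [0, 0, 0], "rotation": [0, 0, 0]}, {"offset": [0, 0, 0], "rotation": [0, 0, 0]}])

```text
time: 27.15
tool_pos: [0.4311, -0.1879, 0.359]
tool_rot: [-3.141, -0.002, 2.033]
contact_force: [0.4, -0.1, -2.2]
opening: 0.0094
```

```bash
python3 peel.py 0.0 0.20; python3 - <<'E'
from h import *
from cell import *
import cv2
q=read_camera("scene");p=read_camera("top")
for n in('near_corner','far_corner','tag','cover','lug','pan_a','pan_b','dock','scanner','paste_jar','tube_offcut','wire_spool','wire_brush'):
    print(n,[ (round(d['score'],2),np.round(d['location'],3).tolist()) for i in (q,p) for d in tip_of(n,i)[:1]])
cv2.imwrite("pics/fin_s.png",q["img"][:,:,::-1]);cv2.imwrite("pics/fin_t.png",p["img"][:,:,::-1])
s=observe();print(s["time"],s["tool_pos"],s["tool_rot"],np.abs(s["qvel"]).max())
E
```

```text
pivot [-0.0336  0.2261  0.0781] target [ 0.4236 -0.1935  0.346 ]
t 27.15 pos [ 0.4311 -0.1879  0.359 ] rot [-3.1407e+00 -2.4000e-03  2.0334e+00] F [ 0.42 -0.08 -2.16] M [-0.119  0.203  0.021] open 0.0094 q [-0.57  0.19  1.54  0.    1.41 -1.04]
offset [-1.7 -9.2 12.9] rot [-0.0008 -0.0036  0.0013]
turned [ 0.0008  0.0036 -0.0013] far corner moved mm [  7.2   6.1 212.6]
near_corner [(0.63, [0.397, -0.203, 0.287]), (0.74, [0.537, 0.162, -0.003])]
far_corner [(0.33, [0.538, 0.161, -0.0]), (0.71, [0.649, -0.116, 0.283])]
tag [(0.74, [0.568, -0.154, 0.288]), (0.65, [0.569, -0.159, 0.285])]
cover [(0.6, [0.52, -0.165, 0.264]), (0.7, [0.522, -0.161, 0.271])]
lug [(0.56, [0.433, -0.187, 0.325]), (0.66, [0.474, 0.388, -0.001])]
pan_a [(0.74, [0.514, -0.168, 0.031])]
pan_b [(0.74, [0.514, -0.168, 0.031])]
dock [(0.97, [0.705, 0.276, 0.001]), (0.97, [0.535, 0.161, -0.002])]
scanner [(0.55, [0.539, 0.167, 0.008])]
paste_jar [(0.56, [0.769, 0.126, 0.001]), (0.74, [0.772, 0.127, -0.001])]
tube_offcut [(0.92, [0.557, -0.473, 0.001]), (0.62, [0.558, -0.474, 0.001])]
wire_spool [(0.68, [0.467, 0.388, 0.001]), (0.79, [0.471, 0.39, 0.001])]
wire_brush [(0.76, [0.707, 0.404, -0.004]), (0.8, [0.707, 0.408, -0.002])]
28.55 [ 0.43108191 -0.18799672  0.35956604] [-3.14148150e+00 -1.29547459e-03  2.03321064e+00] 0.0006443266342341971
```

View pics/fin_s.png

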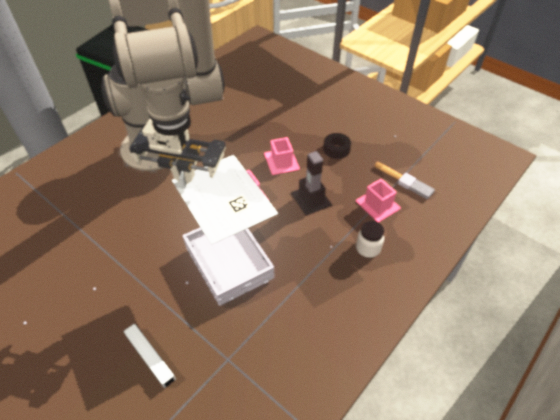

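View pics/fin_t.png

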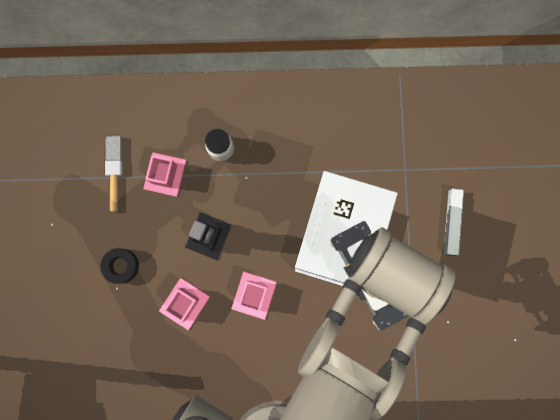

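The scene view shows the cover held level at (225,195), with the pans unmoved at (229,258). The scanner stands in the black dock at (313,185), and the bystanders are where they started. Handing in.

```bash
python3 -c "
from cell import *
print(hand_in())"
```

```text
the job is handed in; nothing more can be done
None
```

The job is done and handed in at about 28.6 s of the 58 s allowed; no verdict came back.

- **Scan:** I took the scanner from the black dock and held it upright over the tag, nose about 59 mm above the cover. It stayed still for 1.6 s, moving no more than 0.05 mm. I then stood it back on the dock floor, where pressing down showed contact at up to 14 N.
- **Peel:** I gripped the lug at 50 N and raised the near corner about 29 mm, while the far corner read within 1 mm of where it started. Then I lifted the whole cover clear.
- **Final state:** The cover is level to about 0.003 rad with its tag face up. Its underside is at about 0.27 m and it touches only the gripper. The pans, dock, scanner and bystanders are where they were, within a few mm.

**Checks that disagreed:**
- **Nose position:** At the first hover, the scene camera showed the scanner several mm from where the arm's own readings put it. I shifted about 2.5 mm as a compromise, so the aim is within roughly 2–3 mm of the tag centre by either measure.
- **Network misreads:** In the last pictures the networks misplaced a few points (near corner, far corner and lug, in one view each). They also put the dock at a pink look-alike in the scene view. I went by the other view and the pictures there.

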